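# Free the wax-seized knob of a candle mould

## Robot

A 7-joint arm with a two-finger parallel gripper is mounted at the origin on a cart in front of the work surface, level with it; the furniture and walls round the work are solid. World frame = base frame: x ahead of the robot, y to its left, z up, the work surface at z = 0. Lengths are in m, angles in rad, forces in N, time in s.
With the tool pointing down it reaches from about 0.425 to 0.875 m from the base axis. Payload 4.7 kg.
Tool frame: the origin (TCP) lies at the very end of the fingers, on their centre line; the grasp point (between the pads) lies 19 mm behind it; z points along the fingers, y is the line along which they close (so a half turn about z gives the same grasp; the last joint's range is limited). The gripper opens to 85 mm and grips with 20 to 120 N. Pads are 22 mm wide; open, the fingers measure 114 mm over their backs; the gripper's body (76 mm by 85 mm) begins 54 mm behind the grasp point. The pads swing forward as they close: fully open they stand 13 mm farther back than shut.
Start: joints at [-1.132, 0.321, -0.07, 1.45, 0.023, 1.371, -0.057], TCP at [0.268, 0.592, 0.231] pointing down, gripper open.
Joint ranges: [-2.86, 2.86], [-0.3, 2.09], [-1.38, 1.24], [0.06, 2.45], [-1.56, 4.7], [0.09, 2.05], [-2.69, 2.69]. Speed limits (rad/s): [2.57, 2.57, 3.14, 3.14, 3.14, 3.14, 3.14].

## Interface

Orientations are given as [roll, pitch, yaw] about the fixed x, y, z axes, in that order (R = Rz(yaw) Ry(pitch) Rx(roll)).
In Python, from bench import * gives the robot as it stands. The module is installed in compiled form; this text tells all that it offers.
- The arm moves only by the shell command python3 -m crank 'ROWS' [FORCE]. ROWS is JSON, a list of rows, each an object of numbers: "ax", "ay", "az": the turn, a rotation vector about the world's x, y, z in units of 5 degrees (1.0 is 5 degrees); "x", "y", "z": the shift along the world's x, y, z in units of 40 mm (1.0 is 40 mm); "grip": the finger opening in mm, from 0 to 85.4. A call has 1 to 8 rows; each row shifts and turns the commanded pose from where the row before left it; what a row does not reach is not made up. A row lasts 1/12 s, in which the tool goes at most 41.7 mm and 7.16 degrees, less where a joint would pass 70% of its speed; a pose out of reach is approached as far as the arm can. A call is refused whole if a number of a shift passes 1 or a number of a turn 1, either way. A call with a gripper value outside its range is refused whole. The fingers move at their own pace and stop on an object; FORCE is the grip in N (left out, the last holds). Time passes only in rows, so rows that do not move let the fingers close. It gives the time, the measured TCP pose, the force, the opening and the grip force at its end, in the units of the state.
- observe(): the state, without advancing time (a new reading comes with each control period).
- get_image(name): name is "scene" or "top" or "wrist"; returns a dict with "img" (400x640x3 uint8, red, green, blue), "intrinsics" (3x3 intrinsics, pixels), "R" (3x3) and "t" (3): a world point X has camera coordinates R X + t; the wrist camera has in their place "mount" (4x4, takes a point from camera to tool coordinates, whose origin is the TCP and whose axes are the flange's). Camera axes: x right, y down, z forward; pixel columns grow to the right and rows downward; lengths in m; the calibration is good to about 2 mm. A picture is of the moment at which its call begins: read the wrist's pose just before it. There is no depth.
- sign_off(): hands the job in; it is judged then, once.
The state is a dict: "time_s": time; "q": joint angles; "qvel": joint speeds; "joint_efforts": joint torques, N m; "eef_pos": TCP position; "tool_rot": TCP orientation; "force": force on the tool from outside, world axes, zero at the start; "torque": the same for the moment, N m; "finger_gap": finger opening in m; "grip_force": force on a finger pad.
Only numpy, scipy, OpenCV 4.12 (cv2) and the standard library are available. Lean on these libraries where they do the work, as an engineer would, in place of code of your own. Each camera call takes 0.05 s, during which the arm holds its last target. There are 200 camera calls.

## Task

The wing knob that holds the clamp arm over the candle in the metal mould is seized with old wax. Rock it back and forth by feel in small arcs, turning back each time it comes up hard, until it breaks free; never twist it harder than about 0.8 N m, or its stem shears. Then swing the clamp arm well clear anticlockwise, lift the candle out and lay it across the middle of the round wooden board without dropping it, leaving the loose goods round about where they stand.

Things in the scene. Friction and masses are not known exactly. Their poses are not given: they have to be found in the camera images.
- mould: Fixed aluminium plate 132x160x10 mm (x,y,z) with candle cradle and steel drum (50 mm wide, top z = 34.5 mm) under the knob. Origin: centre of its underside, on the counter; x points from knob to candle. Knob axis at x = -40 mm; candle lies along y at x = +40 mm on the plate (z = 10 mm). Cradle walls, 14 mm above the plate, only near the candle's ends: its middle 85 mm is open at both sides.
- wing_grip (a point): Middle of the knob's dark steel wing, on the knob axis, 70 mm above the counter: grip here. The wing is an upright flat bar 46 mm long, 14 mm thick, 54 to 84 mm above the counter. x along its length, y across its thickness (close the fingers along y), z up. It points the same way as the clamp arm when its stem is not twisted.
- clamp_arm (a joint): Angle of the flat steel arm about the knob's axis, rad, + anticlockwise from above; 0 = over the candle (mould +x). 100 mm long, 36 to 44 mm above the counter. Drag 0.25 N m. Seized, it comes up hard 0.1 to 0.45 rad either side of 0; swings up to the hard end (0.6 N m), alternately + and -, loosen it; arcs only widen, 5 to 7 in all. Free, it turns from -0.6 to 1.45 (mould +y); clear from 1.1.
- wing (a joint): Twist of the wing on its springy stem relative to the arm, rad, same sense: a torsion spring, twist = torque on the wing / (15 N m/rad), so 0.04 = 0.6 N m, enough to bring the arm up to its hard end. Beyond 0.067 (1.0 N m) the stem shears. Against a hard end the torque rises by some 4 to 8 N m per rad of hand turn, so feel for it in steps of 0.06 rad or less.
- candle: Yellow round beeswax candle in the mould, 132 mm long, 23 mm thick, 55 g. Origin: centre of its underside as it lies in the mould; y along its length, z up. (A like candle lying loose on the counter is not to be used.)
- candle_mid (a point): Centre of that candle, 11.5 mm above its origin.
- board: Fixed round wooden board with a lattice pattern, 170 mm across, 18 mm thick, flat on the counter within reach, across from the mould. Origin: centre of its underside.
- spare_candle: Bystander: a second yellow candle, lying loose on the counter, 132 x 23 mm. Leave alone.
- soap: Bystander: small boxed soap bar, 58 x 88 x 30 mm. Leave alone.
- glass_candle: Bystander: candle in a patterned glass, 83 mm across, 75 mm tall. Leave alone.
- jar: Bystander: jar with a black lid, 77 mm across, 84 mm tall. Leave alone.
- lip_balm: Bystander: lip balm tube standing up, 17 mm across, 67 mm tall. Leave alone.

How it is judged:
On the way, in this order (a step that is already met when the one before it is completed fails the run):
1. the knob is broken free and the clamp arm swung at least 1.1 rad anticlockwise, with the candle still in the mould (value of joint clamp_arm above 1.1 rad and height (world z) of candle_mid below 0.03 m and horizontal distance between candle_mid and mould below 0.05 m), for 0.2 s.
2. the candle is lifted out of the mould (height (world z) of candle_mid above 0.06 m and contact force between the fingers and candle above 0.5 N), for 0.1 s.
At the end, for the whole second after the job is handed in: The candle lies flat and at rest on the round board with its centre within 30 mm of the board's centre, and the clamp arm still stands clear (beyond 1.0 rad) (horizontal distance between candle_mid and board below 0.03 m and z of candle_mid in the frame of board between 0.025 and 0.034 m and contact force between candle and board above 0.1 N and linear speed of candle below 0.02 m/s and value of joint clamp_arm above 1 rad); the robot touches nothing.
It fails at once if the wing's stem is twisted beyond 0.067 rad (1.0 N m) and shears (value of joint wing above 0.067 rad or value of joint wing below -0.067 rad).
It fails at once if the candle is dropped (falls at more than 0.7 m/s out of the fingers) (linear speed of candle above 0.7 m/s and contact force between the fingers and candle below 0.1 N).
It fails at once if a bystander is moved more than 30 mm (distance of any of spare_candle, soap, glass_candle, jar, lip_balm from where it was at the start of the episode above 0.03 m).
It also fails if it takes over 72 s, if anything falls off the work surface, if the arm or the gripper's body presses on something with over 40 N, if the wrist force passes 120 N, or if a joint passes its speed limit or range.

## Working session

There is one attempt and no reset: what is moved stays moved. The work goes in short steps, Python scripts to look and compute and a shell command to move; the robot and the scene stay as the last step left them, time stands still between calls to the robot, and variables do not carry over. Pictures are saved under pics/ and viewed, at most 10 in all, crops included, and the job is handed in when it is done.

```bash
mkdir -p pics; cat > h.py <<'E'
from bench import *
import numpy as np, cv2
def snap(n,f):
    d=get_image(n); cv2.imwrite('pics/'+f,d['img'][:,:,::-1]); np.savez('pics/'+f+'.npz',**d); return d
def ray(d,u,v,z):
    K=np.array(d['intrinsics']);R=np.array(d['R']);t=np.array(d['t'])
    c=-R.T@t; r=R.T@np.linalg.inv(K)@np.array([u,v,1.]); return c+r*(z-c[2])/r[2]
E
python3 - <<'E'
from h import *
print(observe()); 
for n in('top','scene'):
    d=snap(n,n+'0.png'); R=np.array(d['R']); print(n,-R.T@np.array(d['t']),R.round(2).tolist())
E
```

```text
{'time_s': 0.0, 'q': array([-1.13191001,  0.32179786, -0.07009019,  1.45168926,  0.02258091,
        1.37078325, -0.05689113]), 'qvel': array([-7.49526662e-04, -1.85059533e-03,  5.65454850e-04, -1.58763183e-03,
        4.05693069e-05,  2.09997459e-04, -9.17599328e-04]), 'joint_efforts': array([-1.10190635e-04, -4.93572378e+01, -3.82122109e-01, -3.14342952e+01,
        1.30212001e-02,  1.10732135e-02, -7.15725633e-06]), 'eef_pos': array([0.26769513, 0.59172456, 0.2302327 ]), 'tool_rot': array([-3.13970344e+00,  7.84102562e-05,  2.71684753e+00]), 'force': array([0.72335148, 1.11214768, 0.07009261]), 'torque': array([-0.02402827,  0.02324805, -0.02278477]), 'grip_force': 0.0, 'finger_gap': 0.08553912025455676}
top [0.27628458 0.08679882 1.70490211] [[-0.03, -1.0, -0.01], [-0.99, 0.03, -0.15], [0.15, 0.0, -0.99]]
scene [-0.12596408 -0.72217013  0.73927999] [[0.78, -0.63, 0.01], [-0.33, -0.43, -0.84], [0.53, 0.65, -0.55]]
```

View pics/top0.png

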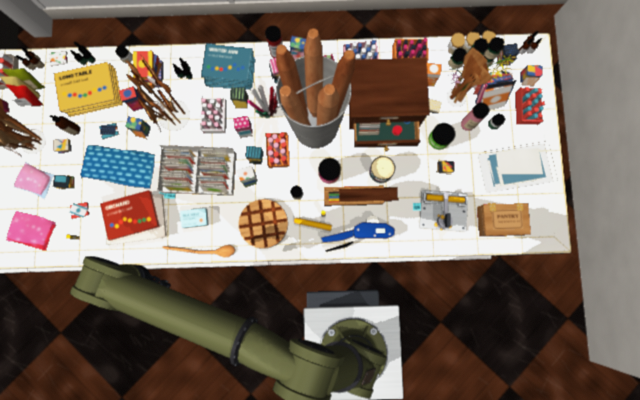

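View pics/scene0.png

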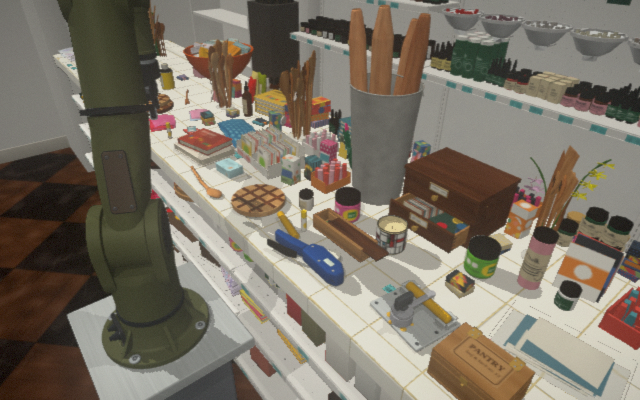

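The top view shows the mould at about (445,208) with the candle above it, and the board at (263,223). The scene view shows the mould at about (412,310), with the knob near (403,303). I'll zoom in on the mould next.

```bash
python3 - <<'E'
import cv2,numpy as np
from h import ray
t=cv2.imread('pics/top0.png');s=cv2.imread('pics/scene0.png')
a=cv2.resize(t[170:245,405:485],(400,375),interpolation=cv2.INTER_CUBIC)
b=cv2.resize(s[270:365,360:470],(400,345),interpolation=cv2.INTER_CUBIC)
o=np.zeros((375,800,3),np.uint8);o[:,:400]=a;o[:345,400:]=b
cv2.imwrite('pics/z1.png',o)
d=np.load('pics/top0.png.npz')
hsv=cv2.cvtColor(t,cv2.COLOR_BGR2HSV)
m=cv2.inRange(hsv,(8,60,60),(25,255,255));
x=np.zeros_like(m);x[190:255,232:295]=m[190:255,232:295]
x=cv2.morphologyEx(x,cv2.MORPH_CLOSE,np.ones((7,7)))
c=max(cv2.findContours(x,0,2)[0],key=cv2.contourArea);e=cv2.fitEllipse(cv2.convexHull(c));print(e,ray(d,*e[0],.018), ray(d,e[0][0]-24,e[0][1],.018),cv2.boundingRect(c))
print(ray(d,445,208,.01),ray(d,447,198,.02),ray(d,446,218,.07))
E
```

```text
((265.20050048828125, 222.68453979492188), (48.82648468017578, 55.65098190307617), 74.92239379882812) [0.44177292 0.28331603 0.018     ] [0.44410665 0.36549129 0.018     ] (238, 199, 57, 50)
[ 0.47569333 -0.33568965  0.01      ] [ 0.50885811 -0.34226767  0.02      ] [ 0.43522392 -0.32189575  0.07      ]
```

View pics/z1.png

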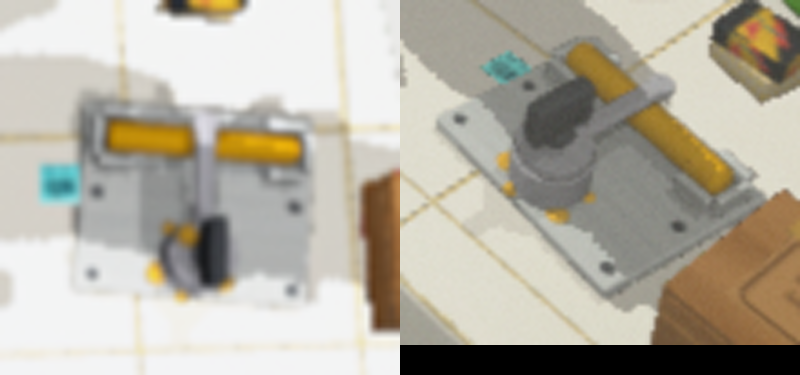

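The crop shows the knob at about (446,218) in the top view. The wing lies along the arm and points away from the robot, towards the candle at (446,198). I'll carry the wrist camera over the board first, then over the mould.

```bash
python3 -m crank '[{"x":0.7,"y":-0.7,"z":0.5,"az":-1},{"x":0.7,"y":-0.8,"z":0.5,"az":-1},{"x":0.7,"y":-0.9,"az":-1},{"x":0.6,"y":-1,"az":-1},{"x":0.6,"y":-1,"az":-1},{"x":0.5,"y":-1,"az":-1},{"x":0.3,"y":-1,"az":-1},{"y":-1,"az":-1}]'
python3 - <<'E'
from h import *
s=observe();d=snap('wrist','wb.png');print(s['eef_pos'],s['tool_rot'],s['q'],np.array(d['mount']).round(3).tolist(),d['intrinsics'])
np.save('pics/wb.npy',np.r_[s['eef_pos'],s['tool_rot']])
E
```

```text
[0.26775902 0.59175816 0.23035916] [-3.13990776e+00  1.20578666e-04  2.71678522e+00] [-1.13186363  0.32170813 -0.07009269  1.4515535   0.02262937  1.37080694
 -0.05691612] [[-0.0, -0.946, -0.323, 0.083], [1.0, -0.001, 0.0, 0.0], [-0.0, -0.323, 0.946, -0.142], [0.0, 0.0, 0.0, 1.0]] [[360.09513987   0.         328.90133584]
 [  0.         360.09513987 197.40448699]
 [  0.           0.           1.        ]]$[0]: bad value
```

View pics/wb.png

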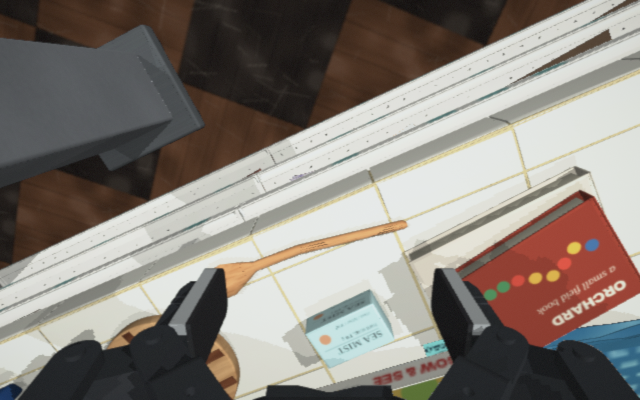

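The picture shows that the arm has not moved: the book and soap are in view and the board is only partly visible at (180,360). The call was refused, so I'll give the full set of keys in each row.

```bash
python3 -m crank '[{"ax":0,"ay":0,"az":-1,"x":0.7,"y":-0.6,"z":0.5,"grip":85}]'
```

```text
time_s: 0.23
eef_pos: [0.2862, 0.5714, 0.246]
tool_rot: [-3.133, -0.006, 2.642]
force: [-2.3, 0.5, -0.3]
finger_gap: 0.0848
grip_force: 0.0
```

```bash
python3 -m crank '[{"ax":0,"ay":0,"az":-1,"x":0.7,"y":-0.7,"z":0.5,"grip":85},{"ax":0,"ay":0,"az":-1,"x":0.7,"y":-0.7,"z":0.5,"grip":85},{"ax":0,"ay":0,"az":-1,"x":0.6,"y":-0.8,"z":0,"grip":85},{"ax":0,"ay":0,"az":-1,"x":0.6,"y":-0.8,"z":0,"grip":85},{"ax":0,"ay":0,"az":-1,"x":0.5,"y":-0.8,"z":0,"grip":85},{"ax":0,"ay":0,"az":-1,"x":0.4,"y":-0.9,"z":0,"grip":85},{"ax":0,"ay":0,"az":-1,"x":0.2,"y":-1,"z":0,"grip":85},{"ax":0,"ay":0,"az":-1,"x":0,"y":-1,"z":0,"grip":85}]'
python3 -m crank '[{"az":-1,"y":-1},{"az":-1,"y":-1}]'
```

```text
time_s: 0.9
eef_pos: [0.4418, 0.3011, 0.2881]
tool_rot: [-3.141, 0.001, 1.925]
force: [0.8, 0.3, 0.2]
finger_gap: 0.0853
grip_force: 0.0$[0]: bad value
```

```bash
cat >> h.py <<'E'
from scipy.spatial.transform import Rotation as Ro
def wsnap(f):
    s=observe(); d=dict(get_image('wrist')); cv2.imwrite('pics/'+f,d['img'][:,:,::-1])
    T=np.eye(4);T[:3,:3]=Ro.from_euler('xyz',s['tool_rot']).as_matrix();T[:3,3]=s['eef_pos'];C=T@np.array(d['mount'])
    d['R']=C[:3,:3].T;d['t']=-C[:3,:3].T@C[:3,3];np.savez('pics/'+f+'.npz',**d);return d
def px(d,P):
    p=np.array(d['intrinsics'])@(d['R']@np.array(P)+d['t']);return p[:2]/p[2]
E
python3 - <<'E'
from h import *
d=wsnap('wb1.png');print(px(d,[.44,.285,.018]))
E
python3 -m crank '[{"ax":0,"ay":0,"az":-1,"x":0,"y":-1,"z":0,"grip":85},{"ax":0,"ay":0,"az":-1,"x":0,"y":-1,"z":0,"grip":85},{"ax":0,"ay":0,"az":-1,"x":0,"y":-1,"z":0,"grip":85},{"ax":0,"ay":0,"az":-1,"x":0,"y":-1,"z":0,"grip":85},{"ax":0,"ay":0,"az":-1,"x":0,"y":-1,"z":0,"grip":85},{"ax":0,"ay":0,"az":-1,"x":0,"y":-1,"z":0,"grip":85},{"ax":0,"ay":0,"az":-1,"x":0,"y":-1,"z":0,"grip":85},{"ax":0,"ay":0,"az":-1,"x":0,"y":-1,"z":0,"grip":85}]'
python3 -m crank '[{"ax":0,"ay":0,"az":-1,"x":0,"y":-1,"z":0,"grip":85},{"ax":0,"ay":0,"az":-1,"x":0,"y":-1,"z":0,"grip":85},{"ax":0,"ay":0,"az":-1,"x":0,"y":-1,"z":0,"grip":85},{"ax":0,"ay":0,"az":-1,"x":0,"y":-1,"z":0,"grip":85},{"ax":0,"ay":0,"az":-1,"x":0,"y":-1,"z":0,"grip":85},{"ax":0,"ay":0,"az":-1,"x":0,"y":-1,"z":0,"grip":85},{"ax":0,"ay":0,"az":-1,"x":0,"y":-1,"z":0,"grip":85},{"ax":0,"ay":0,"az":-1,"x":0,"y":0,"z":0,"grip":85}]'
```

```text
[322.12105685 162.5178763 ]
time_s: 1.62
eef_pos: [0.4398, -0.0179, 0.2888]
tool_rot: [3.141, -0.001, 1.23]
force: [1.7, -0.1, -0.3]
finger_gap: 0.0853
grip_force: 0.0
time_s: 2.28
eef_pos: [0.4376, -0.3047, 0.289]
tool_rot: [3.137, 0.004, 0.52]
force: [-1.5, 1.6, 0.5]
finger_gap: 0.085
grip_force: 0.0
```

View pics/wb1.png

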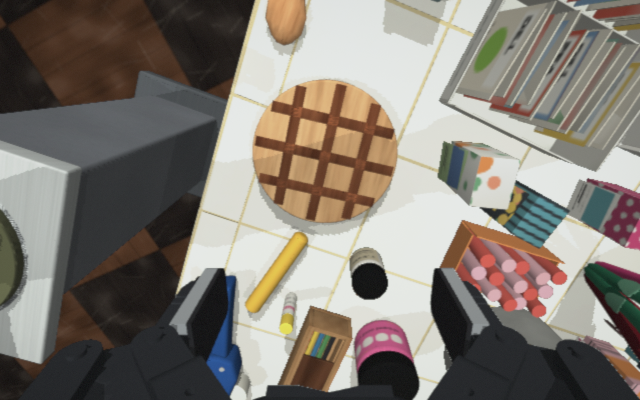

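The wrist view shows the board centred near (325,150), with the spare candle at (277,272), just off the board. Next I'll finish the turn and look at the mould.

```bash

python3 -m crank '[{"ax":0,"ay":0,"az":-1,"x":-0.2,"y":-0.3,"z":0,"grip":85},{"ax":0,"ay":0,"az":-1,"x":-0.2,"y":0,"z":0,"grip":85},{"ax":0,"ay":0,"az":-1,"x":-0.2,"y":0,"z":0,"grip":85},{"ax":0,"ay":0,"az":-1,"x":-0.2,"y":0,"z":0,"grip":85},{"ax":0,"ay":0,"az":-1,"x":0,"y":0,"z":0,"grip":85},{"ax":0,"ay":0,"az":-1,"x":0,"y":0,"z":0,"grip":85},{"ax":0,"ay":0,"az":0,"x":0,"y":0,"z":0,"grip":85},{"ax":0,"ay":0,"az":0,"x":0,"y":0,"z":0,"grip":85}]'
python3 - <<'E'
from h import *
d=wsnap('wm.png');print(px(d,[.435,-.322,.07]),observe()['q'])
d=np.load('pics/wb1.png.npz');im=cv2.imread('pics/wb1.png')
m=cv2.inRange(cv2.cvtColor(im,cv2.COLOR_BGR2HSV),(3,70,40),(22,255,255));x=0*m;x[75:228,248:402]=m[75:228,248:402]
x=cv2.morphologyEx(x,cv2.MORPH_OPEN,np.ones((3,3)))
c=max(cv2.findContours(x,0,2)[0],key=cv2.contourArea);H=cv2.convexHull(c)[:,0]
P=np.array([ray(d,*p,.018)[:2] for p in H]);print(cv2.minEnclosingCircle(P.astype(np.float32)),cv2.boundingRect(c),cv2.fitEllipse(P.astype(np.float32)))
E
```

```text
time_s: 2.95
eef_pos: [0.4084, -0.308, 0.2887]
tool_rot: [-3.142, 0.0, 0.014]
force: [-0.4, -0.5, -0.0]
finger_gap: 0.0852
grip_force: 0.0
[343.71729474 135.13596741] [-0.25979129 -0.03079775  0.84648763  1.724525    0.02340779  1.43763923
 -0.9731351 ]
((0.44022661447525024, 0.2938474416732788), 0.08503396064043045) (253, 80, 145, 143) ((0.43984532356262207, 0.29381605982780457), (0.1679363250732422, 0.1683391034603119), 22.1578311920166)
```

View pics/wm.png

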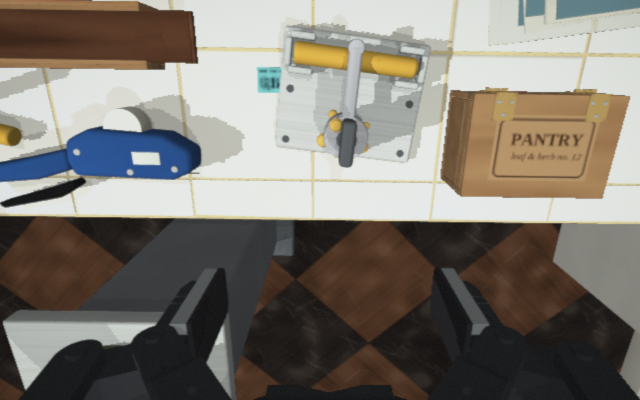

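The wrist view shows the plate corners near (284,27), (430,45), (408,162) and (276,148), the candle from (293,52) to (420,68), and the wing around (347,142). I'll measure them from masks.

```bash

python3 - <<'E'
from h import *
d=np.load('pics/wm.png.npz');im=cv2.imread('pics/wm.png');hsv=cv2.cvtColor(im,cv2.COLOR_BGR2HSV)
m=cv2.inRange(hsv,(12,120,90),(32,255,255));x=0*m;x[35:85,285:425]=m[35:85,285:425]
n,l,st,ce=cv2.connectedComponentsWithStats(x)
for i in range(1,n):
    if st[i,4]>30:print('y',st[i],ce[i])
x=cv2.morphologyEx(x,cv2.MORPH_OPEN,np.ones((3,3)))
p=np.argwhere(x)[:,::-1].astype(np.float32)
r=cv2.minAreaRect(p);print(r);b=cv2.boxPoints(r)
W=np.array([ray(d,*q,.0225)[:2] for q in b]);print(W.round(4),W.mean(0))
# gray plate: darker than white counter
w=0*m;g=cv2.inRange(hsv,(0,0,0),(180,90,95));w[105:175,325:370]=g[105:175,325:370]
n,l,st,ce=cv2.connectedComponentsWithStats(w);i=1+st[1:,4].argmax();print('wing',st[i],ce[i])
q=np.argwhere(l==i)[:,::-1].astype(np.float32);print(cv2.minAreaRect(q))
for a in [(284,27),(430,45),(408,162),(276,148)]:print(a,ray(d,*a,.01)[:2].round(4))
z=cv2.resize(im[15:180,265:445],(720,660)[:2],interpolation=cv2.INTER_CUBIC);cv2.imwrite('pics/z2.png',cv2.resize(z,(640,587)))
E
```

```text
y [ 294   41   54   28 1176] [320.28401361  54.92517007]
y [ 361   51   58   27 1136] [389.10739437  64.33450704]
((355.760009765625, 60.18000030517578), (125.15790557861328, 22.485998153686523), 8.130102157592773)
[[ 0.5037 -0.2672]
 [ 0.5255 -0.271 ]
 [ 0.5101 -0.4018]
 [ 0.4877 -0.4005]] [ 0.50672725 -0.33509582]
wing [337 118  20  48 323] [347.74303406 137.70897833]
((346.5, 141.5), (47.0, 19.0), 90.0)
(284, 27) [ 0.5392 -0.2579]
(430, 45) [ 0.5238 -0.415 ]
(408, 162) [ 0.3945 -0.4022]
(276, 148) [ 0.4092 -0.2451]
```

View pics/z2.png

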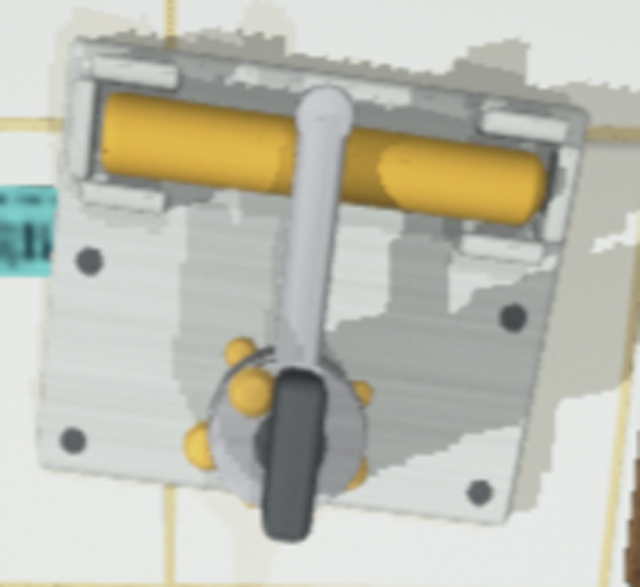

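```bash

python3 - <<'E'
from h import *
d=np.load('pics/wm.png.npz')
f=lambda u,v:ray(d,265+u*180/640,15+v*165/587,.084)[:2].round(4)
print(f(297,375),f(288,535))
E
python3 -m crank '[{"ax":0,"ay":0,"az":-0.64,"x":0.23,"y":-0.22,"z":0,"grip":60},{"ax":0,"ay":0,"az":-0.64,"x":0.23,"y":-0.23,"z":0,"grip":60},{"ax":0,"ay":0,"az":0,"x":0,"y":0,"z":-0.9,"grip":60},{"ax":0,"ay":0,"az":0,"x":0,"y":0,"z":-0.9,"grip":60},{"ax":0,"ay":0,"az":0,"x":0,"y":0,"z":-0.9,"grip":60},{"ax":0,"ay":0,"az":0,"x":0,"y":0,"z":-0.5,"grip":60},{"ax":0,"ay":0,"az":0,"x":0,"y":0,"z":0,"grip":60},{"ax":0,"ay":0,"az":0,"x":0,"y":0,"z":0,"grip":60}]' 30
```

```text
[ 0.4512 -0.3256] [ 0.4075 -0.3245]
time_s: 3.67
eef_pos: [0.4263, -0.326, 0.1603]
tool_rot: [3.141, 0.002, -0.099]
force: [1.0, -0.5, 1.2]
finger_gap: 0.0598
grip_force: 0.0
```

```bash

python3 - <<'E'
from h import *
d=np.load('pics/wm.png.npz')
f=lambda u,v:ray(d,265+u*180/640,15+v*165/587,.044)[:2]
a=f(325,110);b=f(303,350);print(a,b,np.arctan2(*(a-b)[::-1]))
b=np.array([.4275,-.326]);print(np.arctan2(*(a-b)[::-1]))
E
python3 -m crank '[{"ax":0,"ay":0,"az":0.2,"x":0.02,"y":0.01,"z":-0.7,"grip":60},{"ax":0,"ay":0,"az":0.2,"x":0,"y":0,"z":-0.7,"grip":60},{"ax":0,"ay":0,"az":0,"x":0,"y":0,"z":-0.7,"grip":60},{"ax":0,"ay":0,"az":0,"x":0,"y":0,"z":-0.63,"grip":60},{"ax":0,"ay":0,"az":0,"x":0,"y":0,"z":0,"grip":60},{"ax":0,"ay":0,"az":0,"x":0,"y":0,"z":0,"grip":60}]' 30
python3 -c "
from bench import *
s=observe();print(s['eef_pos'],s['torque'],s['force'])"
```

```text
[ 0.51936206 -0.3332853 ] [ 0.45377283 -0.32931905] -0.06039755691827983
-0.07914132084100713
time_s: 4.17
eef_pos: [0.4282, -0.3263, 0.0528]
tool_rot: [3.141, -0.0, -0.064]
force: [0.4, 0.1, 0.4]
finger_gap: 0.0603
grip_force: 0.0
[ 0.42819292 -0.32626723  0.05275317] [-0.01877874 -0.0303247  -0.04425262] [0.35892961 0.06305361 0.38263356]
```

```bash

python3 -m crank '[{"ax":0,"ay":0,"az":0,"x":0,"y":0,"z":0,"grip":0},{"ax":0,"ay":0,"az":0,"x":0,"y":0,"z":0,"grip":0},{"ax":0,"ay":0,"az":0,"x":0,"y":0,"z":0,"grip":0},{"ax":0,"ay":0,"az":0,"x":0,"y":0,"z":0,"grip":0},{"ax":0,"ay":0,"az":0,"x":0,"y":0,"z":0,"grip":0},{"ax":0,"ay":0,"az":0,"x":0,"y":0,"z":0,"grip":0},{"ax":0,"ay":0,"az":0,"x":0,"y":0,"z":0,"grip":0},{"ax":0,"ay":0,"az":0,"x":0,"y":0,"z":0,"grip":0}]' 30
cat > o.py <<'E'
from bench import *
s=observe();print('T',s['torque'].round(3),'F',s['force'].round(1),'P',s['eef_pos'].round(4),'yaw',round(float(s['tool_rot'][2]),4),'gap',s['finger_gap'],s['grip_force'],s['time_s'])
E
python3 o.py
```

```text
time_s: 4.83
eef_pos: [0.429, -0.3261, 0.0537]
tool_rot: [-3.142, -0.003, -0.065]
force: [-0.9, 1.8, 7.1]
finger_gap: 0.0191
grip_force: 29.1
T [ 0.36   0.202 -0.046] F [-0.9  1.8  7.1] P [ 0.429  -0.3261  0.0537] yaw -0.0649 gap 0.01913504253522226 29.066297113895416 4.8333
```

```bash

python3 - <<'E'
from h import *
d=get_image('scene');s=d['img'][:,:,::-1];w=get_image('wrist')['img'][:,:,::-1]
o=np.zeros((400,800,3),np.uint8);o[:,:400]=cv2.resize(s[230:340,340:450],(400,400),interpolation=cv2.INTER_CUBIC)
o[:,400:]=cv2.resize(w[180:400,220:440],(400,400),interpolation=cv2.INTER_CUBIC);cv2.imwrite('pics/z3.png',o)
E
python3 o.py
```

```text
T [ 0.368  0.208 -0.005] F [-0.5  1.7  7.7] P [ 0.429  -0.3261  0.0536] yaw -0.0649 gap 0.019292632126004385 29.067366421222687 4.9333
```

View pics/z3.png

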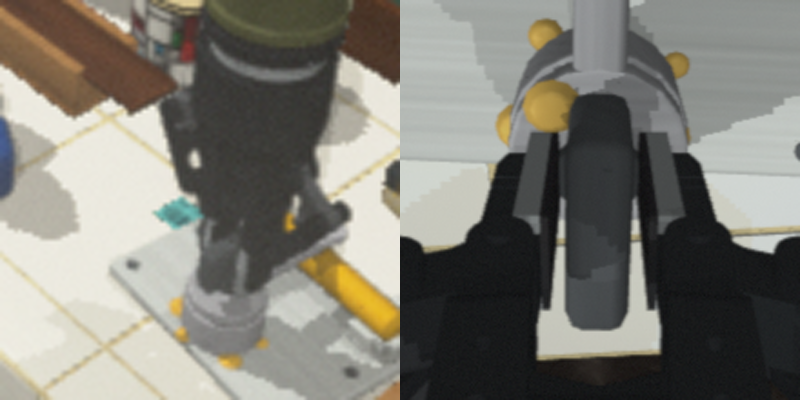

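The wrist crop shows the wing centred and aligned between the pads, but not touched. The fingertips are pinching the wider hub below it, which is why the gap reads 19 mm. I'll open, rise 5 mm and close again.

```bash

python3 -m crank '[{"ax":0,"ay":0,"az":0,"x":0,"y":0,"z":0,"grip":35},{"ax":0,"ay":0,"az":0,"x":0,"y":0,"z":0,"grip":35},{"ax":0,"ay":0,"az":0,"x":0,"y":0,"z":0.15,"grip":35},{"ax":0,"ay":0,"az":0,"x":0,"y":0,"z":0,"grip":0},{"ax":0,"ay":0,"az":0,"x":0,"y":0,"z":0,"grip":0},{"ax":0,"ay":0,"az":0,"x":0,"y":0,"z":0,"grip":0},{"ax":0,"ay":0,"az":0,"x":0,"y":0,"z":0,"grip":0},{"ax":0,"ay":0,"az":0,"x":0,"y":0,"z":0,"grip":0}]' 30
python3 o.py
```

```text
time_s: 5.6
eef_pos: [0.4279, -0.326, 0.0582]
tool_rot: [-3.142, -0.001, -0.066]
force: [-1.1, 1.9, 6.9]
finger_gap: 0.0133
grip_force: 33.3
T [ 0.238  0.187 -0.148] F [-1.1  1.9  6.9] P [ 0.4279 -0.326   0.0582] yaw -0.0657 gap 0.013340324214184846 33.29731643199921 5.6
```

```bash
cat > g.py <<'E'
import sys
from bench import *
s=observe();L=float(sys.argv[1]);T=s['torque'][2]
print('Tz %.3f yaw %.4f F %s P %s gap %.4f gf %.0f t %.2f'%(T,s['tool_rot'][2],s['force'].round(1),s['eef_pos'].round(4),s['finger_gap'],s['grip_force'],s['time_s']))
sys.exit(abs(T)>L)
E
python3 -m crank '[{"ax":0,"ay":0,"az":0,"x":0,"y":0,"z":0,"grip":0},{"ax":0,"ay":0,"az":0,"x":0,"y":0,"z":0,"grip":0},{"ax":0,"ay":0,"az":0,"x":0,"y":0,"z":0,"grip":0}]' 80 >/dev/null; python3 g.py .45 &&
python3 -m crank '[{"ax":0,"ay":0,"az":0.4,"x":0,"y":0,"z":0,"grip":0},{"ax":0,"ay":0,"az":0,"x":0,"y":0,"z":0,"grip":0}]' >/dev/null && python3 g.py .4 && 
python3 -m crank '[{"ax":0,"ay":0,"az":0.4,"x":0,"y":0,"z":0,"grip":0},{"ax":0,"ay":0,"az":0,"x":0,"y":0,"z":0,"grip":0}]' >/dev/null && python3 g.py .4 && 
python3 -m crank '[{"ax":0,"ay":0,"az":0.4,"x":0,"y":0,"z":0,"grip":0},{"ax":0,"ay":0,"az":0,"x":0,"y":0,"z":0,"grip":0}]' >/dev/null && python3 g.py .4
```

```text
Tz -0.171 yaw -0.0658 F [-1.8  1.6  7.2] P [ 0.4279 -0.326   0.0584] gap 0.0128 gf 80 t 5.85False
```

```bash
sed -i 's/sys.exit(.*/sys.exit(int(abs(T)>L))/' g.py
python3 -m crank '[{"ax":0,"ay":0,"az":0.4,"x":0,"y":0,"z":0,"grip":0},{"ax":0,"ay":0,"az":0,"x":0,"y":0,"z":0,"grip":0}]' >/dev/null && python3 g.py .4 && 
python3 -m crank '[{"ax":0,"ay":0,"az":0.4,"x":0,"y":0,"z":0,"grip":0},{"ax":0,"ay":0,"az":0,"x":0,"y":0,"z":0,"grip":0}]' >/dev/null && python3 g.py .4 && 
python3 -m crank '[{"ax":0,"ay":0,"az":0.4,"x":0,"y":0,"z":0,"grip":0},{"ax":0,"ay":0,"az":0,"x":0,"y":0,"z":0,"grip":0}]' >/dev/null && python3 g.py .4 && 
python3 -m crank '[{"ax":0,"ay":0,"az":0.4,"x":0,"y":0,"z":0,"grip":0},{"ax":0,"ay":0,"az":0,"x":0,"y":0,"z":0,"grip":0}]' >/dev/null && python3 g.py .4
```

```text
Tz -0.018 yaw -0.0297 F [-0.6  1.6  6.9] P [ 0.4279 -0.326   0.0583] gap 0.0124 gf 80 t 6.02
Tz -0.191 yaw 0.0051 F [-1.5  1.5  7.3] P [ 0.4279 -0.326   0.0583] gap 0.0126 gf 80 t 6.18
Tz -0.378 yaw 0.0394 F [-1.1  1.2  7.7] P [ 0.4279 -0.326   0.0584] gap 0.0126 gf 80 t 6.35
Tz -0.597 yaw 0.0736 F [-0.9  2.1  7.3] P [ 0.4279 -0.3259  0.0583] gap 0.0123 gf 81 t 6.52
```

```bash

python3 -m crank '[{"ax":0,"ay":0,"az":0.15,"x":0,"y":0,"z":0,"grip":0},{"ax":0,"ay":0,"az":0,"x":0,"y":0,"z":0,"grip":0}]' >/dev/null && python3 g.py .7;
python3 -m crank '[{"ax":0,"ay":0,"az":-0.6,"x":0,"y":0,"z":0,"grip":0},{"ax":0,"ay":0,"az":0,"x":0,"y":0,"z":0,"grip":0}]' >/dev/null && python3 g.py .4 && 
python3 -m crank '[{"ax":0,"ay":0,"az":-0.6,"x":0,"y":0,"z":0,"grip":0},{"ax":0,"ay":0,"az":0,"x":0,"y":0,"z":0,"grip":0}]' >/dev/null && python3 g.py .4 && 
python3 -m crank '[{"ax":0,"ay":0,"az":-0.4,"x":0,"y":0,"z":0,"grip":0},{"ax":0,"ay":0,"az":0,"x":0,"y":0,"z":0,"grip":0}]' >/dev/null && python3 g.py .4 && 
python3 -m crank '[{"ax":0,"ay":0,"az":-0.4,"x":0,"y":0,"z":0,"grip":0},{"ax":0,"ay":0,"az":0,"x":0,"y":0,"z":0,"grip":0}]' >/dev/null && python3 g.py .4&& 
python3 -m crank '[{"ax":0,"ay":0,"az":-0.4,"x":0,"y":0,"z":0,"grip":0},{"ax":0,"ay":0,"az":0,"x":0,"y":0,"z":0,"grip":0}]' >/dev/null && python3 g.py .4&& 
python3 -m crank '[{"ax":0,"ay":0,"az":-0.4,"x":0,"y":0,"z":0,"grip":0},{"ax":0,"ay":0,"az":0,"x":0,"y":0,"z":0,"grip":0}]' >/dev/null && python3 g.py .4
```

```text
Tz -0.746 yaw 0.0854 F [-1.   1.6  7.5] P [ 0.4279 -0.3259  0.0583] gap 0.0125 gf 81 t 6.68
Tz -0.211 yaw 0.0324 F [-0.1  1.4  7.2] P [ 0.4279 -0.3259  0.0583] gap 0.0125 gf 80 t 6.85
Tz 0.117 yaw -0.0189 F [-1.1  1.9  6.8] P [ 0.4279 -0.3259  0.0583] gap 0.0127 gf 80 t 7.02
Tz 0.182 yaw -0.0527 F [-1.6  2.1  7. ] P [ 0.4279 -0.326   0.0583] gap 0.0126 gf 80 t 7.18
Tz 0.062 yaw -0.0875 F [-0.8  0.2  7.1] P [ 0.4279 -0.326   0.0583] gap 0.0127 gf 80 t 7.35
Tz 0.110 yaw -0.1223 F [-2.9  1.8  7.7] P [ 0.4279 -0.326   0.0583] gap 0.0132 gf 80 t 7.52
Tz 0.091 yaw -0.1574 F [-1.2  0.6  7.8] P [ 0.4279 -0.3261  0.0583] gap 0.0125 gf 80 t 7.68
```

```bash

python3 -m crank '[{"ax":0,"ay":0,"az":-0.4,"x":0,"y":0,"z":0,"grip":0},{"ax":0,"ay":0,"az":0,"x":0,"y":0,"z":0,"grip":0}]' >/dev/null && python3 g.py .36 && 
python3 -m crank '[{"ax":0,"ay":0,"az":-0.4,"x":0,"y":0,"z":0,"grip":0},{"ax":0,"ay":0,"az":0,"x":0,"y":0,"z":0,"grip":0}]' >/dev/null && python3 g.py .36 && 
python3 -m crank '[{"ax":0,"ay":0,"az":-0.4,"x":0,"y":0,"z":0,"grip":0},{"ax":0,"ay":0,"az":0,"x":0,"y":0,"z":0,"grip":0}]' >/dev/null && python3 g.py .36&& 
python3 -m crank '[{"ax":0,"ay":0,"az":-0.4,"x":0,"y":0,"z":0,"grip":0},{"ax":0,"ay":0,"az":0,"x":0,"y":0,"z":0,"grip":0}]' >/dev/null && python3 g.py .36&& 
python3 -m crank '[{"ax":0,"ay":0,"az":-0.4,"x":0,"y":0,"z":0,"grip":0},{"ax":0,"ay":0,"az":0,"x":0,"y":0,"z":0,"grip":0}]' >/dev/null && python3 g.py .36
```

```text
Tz 0.066 yaw -0.1925 F [-1.7  0.1  7.8] P [ 0.4279 -0.3261  0.0583] gap 0.0126 gf 80 t 7.85
Tz 0.001 yaw -0.2275 F [-0.8  1.1  7.3] P [ 0.4279 -0.3261  0.0584] gap 0.0121 gf 80 t 8.02
Tz 0.180 yaw -0.2620 F [-1.4 -0.   7.5] P [ 0.4279 -0.3261  0.0583] gap 0.0125 gf 80 t 8.18
Tz 0.222 yaw -0.2969 F [-1.6  1.9  7.1] P [ 0.4279 -0.3262  0.0584] gap 0.0128 gf 80 t 8.35
Tz 0.474 yaw -0.3310 F [-1.7  0.3  6.6] P [ 0.4279 -0.3262  0.0583] gap 0.0128 gf 80 t 8.52
```

```bash

python3 -m crank '[{"ax":0,"ay":0,"az":-0.15,"x":0,"y":0,"z":0,"grip":0},{"ax":0,"ay":0,"az":0,"x":0,"y":0,"z":0,"grip":0}]' >/dev/null && python3 g.py .7;
python3 -m crank '[{"ax":0,"ay":0,"az":0.6,"x":0,"y":0,"z":0,"grip":0},{"ax":0,"ay":0,"az":0.6,"x":0,"y":0,"z":0,"grip":0},{"ax":0,"ay":0,"az":0.6,"x":0,"y":0,"z":0,"grip":0},{"ax":0,"ay":0,"az":0,"x":0,"y":0,"z":0,"grip":0}]' >/dev/null && python3 g.py .55 && 
python3 -m crank '[{"ax":0,"ay":0,"az":0.6,"x":0,"y":0,"z":0,"grip":0},{"ax":0,"ay":0,"az":0.6,"x":0,"y":0,"z":0,"grip":0},{"ax":0,"ay":0,"az":0.6,"x":0,"y":0,"z":0,"grip":0},{"ax":0,"ay":0,"az":0,"x":0,"y":0,"z":0,"grip":0}]' >/dev/null && python3 g.py .55 && 
python3 -m crank '[{"ax":0,"ay":0,"az":0.4,"x":0,"y":0,"z":0,"grip":0},{"ax":0,"ay":0,"az":0.4,"x":0,"y":0,"z":0,"grip":0},{"ax":0,"ay":0,"az":0,"x":0,"y":0,"z":0,"grip":0}]' >/dev/null && python3 g.py .55 && 
python3 -m crank '[{"ax":0,"ay":0,"az":0.4,"x":0,"y":0,"z":0,"grip":0},{"ax":0,"ay":0,"az":0,"x":0,"y":0,"z":0,"grip":0}]' >/dev/null && python3 g.py .55&& 
python3 -m crank '[{"ax":0,"ay":0,"az":0.4,"x":0,"y":0,"z":0,"grip":0},{"ax":0,"ay":0,"az":0,"x":0,"y":0,"z":0,"grip":0}]' >/dev/null && python3 g.py .55&& 
python3 -m crank '[{"ax":0,"ay":0,"az":0.4,"x":0,"y":0,"z":0,"grip":0},{"ax":0,"ay":0,"az":0,"x":0,"y":0,"z":0,"grip":0}]' >/dev/null && python3 g.py .55&&
python3 -m crank '[{"ax":0,"ay":0,"az":0.4,"x":0,"y":0,"z":0,"grip":0},{"ax":0,"ay":0,"az":0,"x":0,"y":0,"z":0,"grip":0}]' >/dev/null && python3 g.py .55
```

```text
Tz 0.557 yaw -0.3429 F [-1.7  1.2  7.2] P [ 0.4279 -0.3262  0.0583] gap 0.0124 gf 80 t 8.68
Tz 0.033 yaw -0.1856 F [-1.3  0.5  7.3] P [ 0.4279 -0.3261  0.0583] gap 0.0125 gf 80 t 9.02
Tz -0.127 yaw -0.0287 F [-0.5  1.4  6.9] P [ 0.4279 -0.326   0.0583] gap 0.0127 gf 80 t 9.35
Tz 0.066 yaw 0.0409 F [-0.7  1.4  6.9] P [ 0.4279 -0.3259  0.0584] gap 0.0126 gf 80 t 9.60
Tz -0.054 yaw 0.0755 F [-0.6  0.8  5.4] P [ 0.4279 -0.3259  0.0583] gap 0.0124 gf 80 t 9.77
Tz -0.171 yaw 0.1099 F [0.3 1.7 7.9] P [ 0.4279 -0.3259  0.0584] gap 0.0126 gf 80 t 9.93
Tz -0.147 yaw 0.1448 F [-1.2  3.3  6.7] P [ 0.4279 -0.3259  0.0584] gap 0.0128 gf 80 t 10.10
Tz -0.346 yaw 0.1791 F [-1.6  1.   7. ] P [ 0.4279 -0.3259  0.0584] gap 0.0122 gf 80 t 10.27
```

```bash

python3 -m crank '[{"ax":0,"ay":0,"az":0.4,"x":0,"y":0,"z":0,"grip":0},{"ax":0,"ay":0,"az":0,"x":0,"y":0,"z":0,"grip":0}]' >/dev/null && python3 g.py .45 && 
python3 -m crank '[{"ax":0,"ay":0,"az":0.3,"x":0,"y":0,"z":0,"grip":0},{"ax":0,"ay":0,"az":0,"x":0,"y":0,"z":0,"grip":0}]' >/dev/null && python3 g.py .45 && 
python3 -m crank '[{"ax":0,"ay":0,"az":0.3,"x":0,"y":0,"z":0,"grip":0},{"ax":0,"ay":0,"az":0,"x":0,"y":0,"z":0,"grip":0}]' >/dev/null && python3 g.py .45 && 
python3 -m crank '[{"ax":0,"ay":0,"az":0.3,"x":0,"y":0,"z":0,"grip":0},{"ax":0,"ay":0,"az":0,"x":0,"y":0,"z":0,"grip":0}]' >/dev/null && python3 g.py .45
```

```text
Tz -0.645 yaw 0.2132 F [-1.7  1.8  7.6] P [ 0.4279 -0.3258  0.0583] gap 0.0127 gf 81 t 10.43
```

```bash

python3 -m crank '[{"ax":0,"ay":0,"az":0,"x":0,"y":0,"z":0,"grip":0}]' >/dev/null ; python3 g.py .6 && python3 -m crank '[{"ax":0,"ay":0,"az":0.1,"x":0,"y":0,"z":0,"grip":0},{"ax":0,"ay":0,"az":0,"x":0,"y":0,"z":0,"grip":0}]' >/dev/null && python3 g.py 1
```

```text
Tz -0.651 yaw 0.2120 F [-1.5  2.5  7.5] P [ 0.4279 -0.3258  0.0583] gap 0.0125 gf 81 t 10.52
```

```bash

python3 -m crank '[{"ax":0,"ay":0,"az":-0.6,"x":0,"y":0,"z":0,"grip":0},{"ax":0,"ay":0,"az":-0.6,"x":0,"y":0,"z":0,"grip":0},{"ax":0,"ay":0,"az":-0.6,"x":0,"y":0,"z":0,"grip":0},{"ax":0,"ay":0,"az":-0.6,"x":0,"y":0,"z":0,"grip":0},{"ax":0,"ay":0,"az":0,"x":0,"y":0,"z":0,"grip":0}]' >/dev/null && python3 g.py .45 && 
python3 -m crank '[{"ax":0,"ay":0,"az":-0.6,"x":0,"y":0,"z":0,"grip":0},{"ax":0,"ay":0,"az":-0.6,"x":0,"y":0,"z":0,"grip":0},{"ax":0,"ay":0,"az":-0.6,"x":0,"y":0,"z":0,"grip":0},{"ax":0,"ay":0,"az":-0.6,"x":0,"y":0,"z":0,"grip":0},{"ax":0,"ay":0,"az":0,"x":0,"y":0,"z":0,"grip":0}]' >/dev/null && python3 g.py .45 && 
python3 -m crank '[{"ax":0,"ay":0,"az":-0.5,"x":0,"y":0,"z":0,"grip":0},{"ax":0,"ay":0,"az":-0.5,"x":0,"y":0,"z":0,"grip":0},{"ax":0,"ay":0,"az":0,"x":0,"y":0,"z":0,"grip":0}]' >/dev/null && python3 g.py .45 && 
python3 -m crank '[{"ax":0,"ay":0,"az":-0.4,"x":0,"y":0,"z":0,"grip":0},{"ax":0,"ay":0,"az":0,"x":0,"y":0,"z":0,"grip":0}]' >/dev/null && python3 g.py .4 && 
python3 -m crank '[{"ax":0,"ay":0,"az":-0.4,"x":0,"y":0,"z":0,"grip":0},{"ax":0,"ay":0,"az":0,"x":0,"y":0,"z":0,"grip":0}]' >/dev/null && python3 g.py .4 && 
python3 -m crank '[{"ax":0,"ay":0,"az":-0.4,"x":0,"y":0,"z":0,"grip":0},{"ax":0,"ay":0,"az":0,"x":0,"y":0,"z":0,"grip":0}]' >/dev/null && python3 g.py .4 && 
python3 -m crank '[{"ax":0,"ay":0,"az":-0.4,"x":0,"y":0,"z":0,"grip":0},{"ax":0,"ay":0,"az":0,"x":0,"y":0,"z":0,"grip":0}]' >/dev/null && python3 g.py .4
```

```text
Tz 0.019 yaw 0.0030 F [-1.8  1.   8. ] P [ 0.4279 -0.326   0.0584] gap 0.0125 gf 80 t 10.93
Tz -0.047 yaw -0.2066 F [-1.1  1.1  7.1] P [ 0.4279 -0.3261  0.0583] gap 0.0129 gf 80 t 11.35
Tz -0.065 yaw -0.2936 F [-1.8  1.7  7.3] P [ 0.4279 -0.3261  0.0583] gap 0.0125 gf 80 t 11.60
Tz 0.131 yaw -0.3276 F [-0.9  0.8  7.6] P [ 0.4279 -0.3262  0.0583] gap 0.0122 gf 80 t 11.77
Tz -0.092 yaw -0.3628 F [-1.5  0.5  6.3] P [ 0.4279 -0.3262  0.0584] gap 0.0122 gf 80 t 11.93
Tz 0.213 yaw -0.3973 F [-1.5  0.2  6.8] P [ 0.4279 -0.3262  0.0583] gap 0.0124 gf 80 t 12.10
Tz 0.126 yaw -0.4323 F [-1.2  0.1  6.7] P [ 0.4279 -0.3262  0.0584] gap 0.0126 gf 80 t 12.27
```

```bash

python3 -m crank '[{"ax":0,"ay":0,"az":-0.3,"x":0,"y":0,"z":0,"grip":0},{"ax":0,"ay":0,"az":0,"x":0,"y":0,"z":0,"grip":0}]' >/dev/null && python3 g.py .45 && 
python3 -m crank '[{"ax":0,"ay":0,"az":-0.3,"x":0,"y":0,"z":0,"grip":0},{"ax":0,"ay":0,"az":0,"x":0,"y":0,"z":0,"grip":0}]' >/dev/null && python3 g.py .45 && 
python3 -m crank '[{"ax":0,"ay":0,"az":-0.3,"x":0,"y":0,"z":0,"grip":0},{"ax":0,"ay":0,"az":0,"x":0,"y":0,"z":0,"grip":0}]' >/dev/null && python3 g.py .45 && 
python3 -m crank '[{"ax":0,"ay":0,"az":-0.3,"x":0,"y":0,"z":0,"grip":0},{"ax":0,"ay":0,"az":0,"x":0,"y":0,"z":0,"grip":0}]' >/dev/null && python3 g.py .45 && 
python3 -m crank '[{"ax":0,"ay":0,"az":-0.3,"x":0,"y":0,"z":0,"grip":0},{"ax":0,"ay":0,"az":0,"x":0,"y":0,"z":0,"grip":0}]' >/dev/null && python3 g.py .45
```

```text
Tz 0.401 yaw -0.4576 F [-1.7  1.4  7.7] P [ 0.4278 -0.3262  0.0583] gap 0.0128 gf 80 t 12.43
Tz 0.514 yaw -0.4832 F [-1.   0.5  6.8] P [ 0.4279 -0.3262  0.0583] gap 0.0126 gf 80 t 12.60
```

```bash

python3 -m crank '[{"ax":0,"ay":0,"az":-0.2,"x":0,"y":0,"z":0,"grip":0},{"ax":0,"ay":0,"az":0,"x":0,"y":0,"z":0,"grip":0}]' >/dev/null; python3 g.py .5;
python3 -m crank '[{"ax":0,"ay":0,"az":0,"x":0,"y":0,"z":0,"grip":0}]' >/dev/null; python3 g.py .5
```

```text
Tz 0.611 yaw -0.4999 F [-1.6  0.5  7.5] P [ 0.4278 -0.3262  0.0583] gap 0.0127 gf 80 t 12.77
Tz 0.657 yaw -0.4993 F [-1.1  1.3  6.4] P [ 0.4278 -0.3263  0.0584] gap 0.0127 gf 80 t 12.85
```

```bash

python3 -m crank '[{"ax":0,"ay":0,"az":0.6,"x":0,"y":0,"z":0,"grip":0},{"ax":0,"ay":0,"az":0.6,"x":0,"y":0,"z":0,"grip":0},{"ax":0,"ay":0,"az":0.6,"x":0,"y":0,"z":0,"grip":0},{"ax":0,"ay":0,"az":0.6,"x":0,"y":0,"z":0,"grip":0},{"ax":0,"ay":0,"az":0.6,"x":0,"y":0,"z":0,"grip":0},{"ax":0,"ay":0,"az":0.6,"x":0,"y":0,"z":0,"grip":0},{"ax":0,"ay":0,"az":0,"x":0,"y":0,"z":0,"grip":0}]' >/dev/null && python3 g.py .45 && 
python3 -m crank '[{"ax":0,"ay":0,"az":0.6,"x":0,"y":0,"z":0,"grip":0},{"ax":0,"ay":0,"az":0.6,"x":0,"y":0,"z":0,"grip":0},{"ax":0,"ay":0,"az":0.6,"x":0,"y":0,"z":0,"grip":0},{"ax":0,"ay":0,"az":0.6,"x":0,"y":0,"z":0,"grip":0},{"ax":0,"ay":0,"az":0.6,"x":0,"y":0,"z":0,"grip":0},{"ax":0,"ay":0,"az":0,"x":0,"y":0,"z":0,"grip":0}]' >/dev/null && python3 g.py .45 && 
python3 -m crank '[{"ax":0,"ay":0,"az":0.4,"x":0,"y":0,"z":0,"grip":0},{"ax":0,"ay":0,"az":0.4,"x":0,"y":0,"z":0,"grip":0},{"ax":0,"ay":0,"az":0,"x":0,"y":0,"z":0,"grip":0}]' >/dev/null && python3 g.py .45 && 
python3 -m crank '[{"ax":0,"ay":0,"az":0.4,"x":0,"y":0,"z":0,"grip":0},{"ax":0,"ay":0,"az":0,"x":0,"y":0,"z":0,"grip":0}]' >/dev/null && python3 g.py .4 && 
python3 -m crank '[{"ax":0,"ay":0,"az":0.4,"x":0,"y":0,"z":0,"grip":0},{"ax":0,"ay":0,"az":0,"x":0,"y":0,"z":0,"grip":0}]' >/dev/null && python3 g.py .4 && 
python3 -m crank '[{"ax":0,"ay":0,"az":0.4,"x":0,"y":0,"z":0,"grip":0},{"ax":0,"ay":0,"az":0,"x":0,"y":0,"z":0,"grip":0}]' >/dev/null && python3 g.py .4 && 
python3 -m crank '[{"ax":0,"ay":0,"az":0.4,"x":0,"y":0,"z":0,"grip":0},{"ax":0,"ay":0,"az":0,"x":0,"y":0,"z":0,"grip":0}]' >/dev/null && python3 g.py .4
```

```text
Tz -0.007 yaw -0.1857 F [-0.6  1.3  6.9] P [ 0.4279 -0.3261  0.0584] gap 0.0123 gf 80 t 13.43
Tz -0.034 yaw 0.0761 F [-1.3  1.6  7.3] P [ 0.4279 -0.3259  0.0583] gap 0.0125 gf 80 t 13.93
Tz -0.024 yaw 0.1452 F [-1.1  1.9  7.1] P [ 0.4279 -0.3259  0.0583] gap 0.0123 gf 80 t 14.18
Tz -0.105 yaw 0.1798 F [-1.1  1.2  7.2] P [ 0.4279 -0.3258  0.0583] gap 0.0123 gf 80 t 14.35
Tz 0.048 yaw 0.2150 F [-1.3  1.   7.2] P [ 0.4279 -0.3258  0.0583] gap 0.0127 gf 80 t 14.52
Tz -0.186 yaw 0.2495 F [-1.9  2.3  7.2] P [ 0.4279 -0.3258  0.0583] gap 0.0123 gf 80 t 14.68
Tz -0.163 yaw 0.2845 F [-1.6  2.4  7.7] P [ 0.4279 -0.3258  0.0584] gap 0.0126 gf 80 t 14.85
```

```bash

python3 -m crank '[{"ax":0,"ay":0,"az":0.4,"x":0,"y":0,"z":0,"grip":0},{"ax":0,"ay":0,"az":0,"x":0,"y":0,"z":0,"grip":0}]' >/dev/null && python3 g.py .4 && 
python3 -m crank '[{"ax":0,"ay":0,"az":0.4,"x":0,"y":0,"z":0,"grip":0},{"ax":0,"ay":0,"az":0,"x":0,"y":0,"z":0,"grip":0}]' >/dev/null && python3 g.py .4 && 
python3 -m crank '[{"ax":0,"ay":0,"az":0.4,"x":0,"y":0,"z":0,"grip":0},{"ax":0,"ay":0,"az":0,"x":0,"y":0,"z":0,"grip":0}]' >/dev/null && python3 g.py .4 && 
python3 -m crank '[{"ax":0,"ay":0,"az":0.4,"x":0,"y":0,"z":0,"grip":0},{"ax":0,"ay":0,"az":0,"x":0,"y":0,"z":0,"grip":0}]' >/dev/null && python3 g.py .4 && 
python3 -m crank '[{"ax":0,"ay":0,"az":0.4,"x":0,"y":0,"z":0,"grip":0},{"ax":0,"ay":0,"az":0,"x":0,"y":0,"z":0,"grip":0}]' >/dev/null && python3 g.py .4 && 
python3 -m crank '[{"ax":0,"ay":0,"az":0.4,"x":0,"y":0,"z":0,"grip":0},{"ax":0,"ay":0,"az":0,"x":0,"y":0,"z":0,"grip":0}]' >/dev/null && python3 g.py .4
```

```text
Tz -0.399 yaw 0.3187 F [-1.2  1.5  8. ] P [ 0.4279 -0.3258  0.0584] gap 0.0129 gf 80 t 15.02
Tz -0.582 yaw 0.3529 F [-0.5  2.3  6.9] P [ 0.4279 -0.3257  0.0583] gap 0.0125 gf 81 t 15.18
```

```bash

python3 -m crank '[{"ax":0,"ay":0,"az":0.12,"x":0,"y":0,"z":0,"grip":0},{"ax":0,"ay":0,"az":0,"x":0,"y":0,"z":0,"grip":0}]' >/dev/null; python3 g.py .5;
python3 -m crank '[{"ax":0,"ay":0,"az":0,"x":0,"y":0,"z":0,"grip":0}]' >/dev/null; python3 g.py .5
```

```text
Tz -0.751 yaw 0.3621 F [-0.7  2.3  7.6] P [ 0.4279 -0.3258  0.0583] gap 0.0128 gf 81 t 15.35
Tz -0.705 yaw 0.3617 F [-1.3  1.5  7.6] P [ 0.4278 -0.3257  0.0583] gap 0.0126 gf 81 t 15.43
```

```bash

python3 -m crank '[{"ax":0,"ay":0,"az":-0.6,"x":0,"y":0,"z":0,"grip":0},{"ax":0,"ay":0,"az":-0.6,"x":0,"y":0,"z":0,"grip":0},{"ax":0,"ay":0,"az":-0.6,"x":0,"y":0,"z":0,"grip":0},{"ax":0,"ay":0,"az":-0.6,"x":0,"y":0,"z":0,"grip":0},{"ax":0,"ay":0,"az":-0.6,"x":0,"y":0,"z":0,"grip":0},{"ax":0,"ay":0,"az":-0.6,"x":0,"y":0,"z":0,"grip":0},{"ax":0,"ay":0,"az":-0.6,"x":0,"y":0,"z":0,"grip":0},{"ax":0,"ay":0,"az":0,"x":0,"y":0,"z":0,"grip":0}]' >/dev/null && python3 g.py .45 && 
python3 -m crank '[{"ax":0,"ay":0,"az":-0.6,"x":0,"y":0,"z":0,"grip":0},{"ax":0,"ay":0,"az":-0.6,"x":0,"y":0,"z":0,"grip":0},{"ax":0,"ay":0,"az":-0.6,"x":0,"y":0,"z":0,"grip":0},{"ax":0,"ay":0,"az":-0.6,"x":0,"y":0,"z":0,"grip":0},{"ax":0,"ay":0,"az":-0.6,"x":0,"y":0,"z":0,"grip":0},{"ax":0,"ay":0,"az":-0.6,"x":0,"y":0,"z":0,"grip":0},{"ax":0,"ay":0,"az":-0.6,"x":0,"y":0,"z":0,"grip":0},{"ax":0,"ay":0,"az":0,"x":0,"y":0,"z":0,"grip":0}]' >/dev/null && python3 g.py .45 && 
python3 -m crank '[{"ax":0,"ay":0,"az":-0.5,"x":0,"y":0,"z":0,"grip":0},{"ax":0,"ay":0,"az":-0.4,"x":0,"y":0,"z":0,"grip":0},{"ax":0,"ay":0,"az":0,"x":0,"y":0,"z":0,"grip":0}]' >/dev/null && python3 g.py .4 && 
python3 -m crank '[{"ax":0,"ay":0,"az":-0.4,"x":0,"y":0,"z":0,"grip":0},{"ax":0,"ay":0,"az":0,"x":0,"y":0,"z":0,"grip":0}]' >/dev/null && python3 g.py .4 && 
python3 -m crank '[{"ax":0,"ay":0,"az":-0.4,"x":0,"y":0,"z":0,"grip":0},{"ax":0,"ay":0,"az":0,"x":0,"y":0,"z":0,"grip":0}]' >/dev/null && python3 g.py .4 && 
python3 -m crank '[{"ax":0,"ay":0,"az":-0.4,"x":0,"y":0,"z":0,"grip":0},{"ax":0,"ay":0,"az":0,"x":0,"y":0,"z":0,"grip":0}]' >/dev/null && python3 g.py .4 && 
python3 -m crank '[{"ax":0,"ay":0,"az":-0.4,"x":0,"y":0,"z":0,"grip":0},{"ax":0,"ay":0,"az":0,"x":0,"y":0,"z":0,"grip":0}]' >/dev/null && python3 g.py .4
```

```text
Tz 0.004 yaw -0.0039 F [-1.3  1.7  7.4] P [ 0.4279 -0.326   0.0583] gap 0.0125 gf 80 t 16.10
Tz 0.056 yaw -0.3706 F [-1.1  1.4  7.2] P [ 0.4279 -0.3262  0.0584] gap 0.0124 gf 80 t 16.77
Tz -0.012 yaw -0.4486 F [-2.2  1.   7.7] P [ 0.4278 -0.3262  0.0584] gap 0.0124 gf 80 t 17.02
Tz 0.066 yaw -0.4830 F [-0.8  1.7  8.1] P [ 0.4278 -0.3263  0.0583] gap 0.0125 gf 80 t 17.18
Tz -0.071 yaw -0.5182 F [-0.6  0.8  6.7] P [ 0.4278 -0.3263  0.0583] gap 0.0126 gf 80 t 17.35
Tz 0.106 yaw -0.5529 F [-1.6  0.1  6.7] P [ 0.4278 -0.3263  0.0583] gap 0.0130 gf 80 t 17.52
Tz 0.029 yaw -0.5879 F [-1.6  1.2  6.9] P [ 0.4278 -0.3263  0.0583] gap 0.0126 gf 80 t 17.68
```

```bash

python3 -m crank '[{"ax":0,"ay":0,"az":-0.4,"x":0,"y":0,"z":0,"grip":0},{"ax":0,"ay":0,"az":0,"x":0,"y":0,"z":0,"grip":0}]' >/dev/null && python3 g.py .4 && 
python3 -m crank '[{"ax":0,"ay":0,"az":-0.4,"x":0,"y":0,"z":0,"grip":0},{"ax":0,"ay":0,"az":0,"x":0,"y":0,"z":0,"grip":0}]' >/dev/null && python3 g.py .4 && 
python3 -m crank '[{"ax":0,"ay":0,"az":-0.3,"x":0,"y":0,"z":0,"grip":0},{"ax":0,"ay":0,"az":0,"x":0,"y":0,"z":0,"grip":0}]' >/dev/null && python3 g.py .4 && 
python3 -m crank '[{"ax":0,"ay":0,"az":-0.3,"x":0,"y":0,"z":0,"grip":0},{"ax":0,"ay":0,"az":0,"x":0,"y":0,"z":0,"grip":0}]' >/dev/null && python3 g.py .4
```

```text
Tz 0.023 yaw -0.6227 F [-2.3 -0.1  8. ] P [ 0.4278 -0.3263  0.0583] gap 0.0125 gf 80 t 17.85
Tz 0.026 yaw -0.6577 F [-1.1  1.1  6.6] P [ 0.4278 -0.3264  0.0583] gap 0.0122 gf 80 t 18.02
Tz 0.115 yaw -0.6834 F [-1.3  0.4  6.5] P [ 0.4278 -0.3264  0.0583] gap 0.0128 gf 80 t 18.18
Tz 0.050 yaw -0.7096 F [-1.2  1.6  6.9] P [ 0.4278 -0.3264  0.0583] gap 0.0125 gf 80 t 18.35
```

```bash

python3 -m crank '[{"ax":0,"ay":0,"az":0.6,"x":0,"y":0,"z":0,"grip":0},{"ax":0,"ay":0,"az":0.6,"x":0,"y":0,"z":0,"grip":0},{"ax":0,"ay":0,"az":0.6,"x":0,"y":0,"z":0,"grip":0},{"ax":0,"ay":0,"az":0.6,"x":0,"y":0,"z":0,"grip":0},{"ax":0,"ay":0,"az":0.6,"x":0,"y":0,"z":0,"grip":0},{"ax":0,"ay":0,"az":0.6,"x":0,"y":0,"z":0,"grip":0},{"ax":0,"ay":0,"az":0.6,"x":0,"y":0,"z":0,"grip":0},{"ax":0,"ay":0,"az":0.6,"x":0,"y":0,"z":0,"grip":0}]' >/dev/null && python3 g.py .45 && 
python3 -m crank '[{"ax":0,"ay":0,"az":0.6,"x":0,"y":0,"z":0,"grip":0},{"ax":0,"ay":0,"az":0.6,"x":0,"y":0,"z":0,"grip":0},{"ax":0,"ay":0,"az":0.6,"x":0,"y":0,"z":0,"grip":0},{"ax":0,"ay":0,"az":0.6,"x":0,"y":0,"z":0,"grip":0},{"ax":0,"ay":0,"az":0.6,"x":0,"y":0,"z":0,"grip":0},{"ax":0,"ay":0,"az":0.6,"x":0,"y":0,"z":0,"grip":0},{"ax":0,"ay":0,"az":0.6,"x":0,"y":0,"z":0,"grip":0},{"ax":0,"ay":0,"az":0.6,"x":0,"y":0,"z":0,"grip":0}]' >/dev/null && python3 g.py .45 && 
python3 -m crank '[{"ax":0,"ay":0,"az":0.6,"x":0,"y":0,"z":0,"grip":0},{"ax":0,"ay":0,"az":0.6,"x":0,"y":0,"z":0,"grip":0},{"ax":0,"ay":0,"az":0,"x":0,"y":0,"z":0,"grip":0}]' >/dev/null && python3 g.py .4 && 
python3 -m crank '[{"ax":0,"ay":0,"az":0.5,"x":0,"y":0,"z":0,"grip":0},{"ax":0,"ay":0,"az":0,"x":0,"y":0,"z":0,"grip":0}]' >/dev/null && python3 g.py .4 && 
python3 -m crank '[{"ax":0,"ay":0,"az":0.5,"x":0,"y":0,"z":0,"grip":0},{"ax":0,"ay":0,"az":0,"x":0,"y":0,"z":0,"grip":0}]' >/dev/null && python3 g.py .4 && 
python3 -m crank '[{"ax":0,"ay":0,"az":0.5,"x":0,"y":0,"z":0,"grip":0},{"ax":0,"ay":0,"az":0,"x":0,"y":0,"z":0,"grip":0}]' >/dev/null && python3 g.py .4 && 
python3 -m crank '[{"ax":0,"ay":0,"az":0.5,"x":0,"y":0,"z":0,"grip":0},{"ax":0,"ay":0,"az":0,"x":0,"y":0,"z":0,"grip":0}]' >/dev/null && python3 g.py .4; python3 -c "
from bench import *
print(observe()['q'])"
```

```text
Tz -0.312 yaw -0.2887 F [-0.8  1.1  7.6] P [ 0.4279 -0.3261  0.0583] gap 0.0127 gf 80 t 19.02
Tz -0.243 yaw 0.1302 F [-0.7  0.9  7.4] P [ 0.4279 -0.3258  0.0583] gap 0.0125 gf 80 t 19.68
Tz 0.023 yaw 0.2352 F [-0.4  1.3  7.8] P [ 0.4279 -0.3258  0.0583] gap 0.0125 gf 80 t 19.93
Tz -0.002 yaw 0.2781 F [-1.7  0.7  6.5] P [ 0.4279 -0.3258  0.0583] gap 0.0124 gf 80 t 20.10
Tz -0.020 yaw 0.3217 F [-0.7  2.9  7.8] P [ 0.4279 -0.3258  0.0583] gap 0.0125 gf 80 t 20.27
Tz -0.041 yaw 0.3653 F [-1.4  1.9  7.2] P [ 0.4279 -0.3257  0.0583] gap 0.0129 gf 80 t 20.43
Tz 0.031 yaw 0.4090 F [-1.7  2.9  6.8] P [ 0.4279 -0.3257  0.0583] gap 0.0126 gf 80 t 20.60
[-0.04606338  0.29287328  0.73849406  1.94419021 -0.23572257  0.99074793
 -0.3601668 ]
```

```bash

python3 -m crank '[{"ax":0,"ay":0,"az":0.5,"x":0,"y":0,"z":0,"grip":0},{"ax":0,"ay":0,"az":0,"x":0,"y":0,"z":0,"grip":0}]' >/dev/null && python3 g.py .4 && 
python3 -m crank '[{"ax":0,"ay":0,"az":0.5,"x":0,"y":0,"z":0,"grip":0},{"ax":0,"ay":0,"az":0,"x":0,"y":0,"z":0,"grip":0}]' >/dev/null && python3 g.py .4 && 
python3 -m crank '[{"ax":0,"ay":0,"az":0.5,"x":0,"y":0,"z":0,"grip":0},{"ax":0,"ay":0,"az":0,"x":0,"y":0,"z":0,"grip":0}]' >/dev/null && python3 g.py .4 && 
python3 -m crank '[{"ax":0,"ay":0,"az":0.5,"x":0,"y":0,"z":0,"grip":0},{"ax":0,"ay":0,"az":0,"x":0,"y":0,"z":0,"grip":0}]' >/dev/null && python3 g.py .4 && 
python3 -m crank '[{"ax":0,"ay":0,"az":0.5,"x":0,"y":0,"z":0,"grip":0},{"ax":0,"ay":0,"az":0,"x":0,"y":0,"z":0,"grip":0}]' >/dev/null && python3 g.py .4 && 
python3 -m crank '[{"ax":0,"ay":0,"az":0.5,"x":0,"y":0,"z":0,"grip":0},{"ax":0,"ay":0,"az":0,"x":0,"y":0,"z":0,"grip":0}]' >/dev/null && python3 g.py .4 && 
python3 -m crank '[{"ax":0,"ay":0,"az":0.6,"x":0,"y":0,"z":0,"grip":0},{"ax":0,"ay":0,"az":0.6,"x":0,"y":0,"z":0,"grip":0},{"ax":0,"ay":0,"az":0.6,"x":0,"y":0,"z":0,"grip":0},{"ax":0,"ay":0,"az":0.6,"x":0,"y":0,"z":0,"grip":0}]' >/dev/null && python3 g.py .45 && 
python3 -m crank '[{"ax":0,"ay":0,"az":0.6,"x":0,"y":0,"z":0,"grip":0},{"ax":0,"ay":0,"az":0.6,"x":0,"y":0,"z":0,"grip":0},{"ax":0,"ay":0,"az":0.6,"x":0,"y":0,"z":0,"grip":0},{"ax":0,"ay":0,"az":0.6,"x":0,"y":0,"z":0,"grip":0},{"ax":0,"ay":0,"az":0,"x":0,"y":0,"z":0,"grip":0}]' >/dev/null && python3 g.py .45
```

```text
Tz -0.024 yaw 0.4525 F [-1.2  2.5  7.7] P [ 0.4279 -0.3257  0.0583] gap 0.0128 gf 80 t 20.77
Tz -0.005 yaw 0.4962 F [-1.3  1.5  7.3] P [ 0.4278 -0.3256  0.0583] gap 0.0125 gf 80 t 20.93
Tz 0.007 yaw 0.5398 F [-2.2  1.7  7.4] P [ 0.4278 -0.3256  0.0583] gap 0.0126 gf 80 t 21.10
Tz 0.039 yaw 0.5835 F [-1.9  2.4  8.4] P [ 0.4278 -0.3256  0.0583] gap 0.0125 gf 80 t 21.27
Tz -0.036 yaw 0.6271 F [-0.5  1.7  7.9] P [ 0.4278 -0.3256  0.0583] gap 0.0124 gf 80 t 21.43
Tz -0.026 yaw 0.6708 F [-1.5  2.5  7.6] P [ 0.4278 -0.3255  0.0583] gap 0.0128 gf 80 t 21.60
Tz -0.244 yaw 0.8805 F [-1.5  3.   9.2] P [ 0.4277 -0.3255  0.0583] gap 0.0128 gf 80 t 21.93
Tz -0.016 yaw 1.0903 F [-2.5  3.2  8.2] P [ 0.4276 -0.3254  0.0583] gap 0.0126 gf 80 t 22.35
```

```bash

python3 -m crank '[{"ax":0,"ay":0,"az":0.5,"x":0,"y":0,"z":0,"grip":0},{"ax":0,"ay":0,"az":0.5,"x":0,"y":0,"z":0,"grip":0},{"ax":0,"ay":0,"az":0.5,"x":0,"y":0,"z":0,"grip":0},{"ax":0,"ay":0,"az":0,"x":0,"y":0,"z":0,"grip":0},{"ax":0,"ay":0,"az":0,"x":0,"y":0,"z":0,"grip":0},{"ax":0,"ay":0,"az":0,"x":0,"y":0,"z":0,"grip":0}]' >/dev/null && python3 g.py .5 && 
python3 -m crank '[{"ax":0,"ay":0,"az":0,"x":0,"y":0,"z":0,"grip":45},{"ax":0,"ay":0,"az":0,"x":0,"y":0,"z":0,"grip":45},{"ax":0,"ay":0,"az":0,"x":0,"y":0,"z":0,"grip":45},{"ax":0,"ay":0,"az":0,"x":0,"y":0,"z":0.5,"grip":45},{"ax":0,"ay":0,"az":0,"x":0,"y":0,"z":0.8,"grip":45},{"ax":0,"ay":0,"az":0,"x":0,"y":0,"z":0.8,"grip":45},{"ax":0,"ay":0,"az":0,"x":0,"y":0,"z":0.5,"grip":45},{"ax":0,"ay":0,"az":0,"x":0,"y":0,"z":0,"grip":45}]' 40 && python3 g.py 1
python3 - <<'E'
from h import *
d=wsnap('wk.png');print(px(d,[.5065,-.3345,.0215]),px(d,[.437,-.246,.044]),px(d,[.427,-.326,.044]))
t=get_image('top')['img'][:,:,::-1]
o=cv2.resize(t[170:245,405:485],(400,375),interpolation=cv2.INTER_CUBIC);w=cv2.resize(cv2.imread('pics/wk.png'),(400,250),interpolation=3)
z=np.zeros((375,800,3),np.uint8);z[:,:400]=o;z[:250,400:]=w;cv2.imwrite('pics/z4.png',z)
E
```

```text
Tz -0.117 yaw 1.2191 F [-2.   2.6  8.4] P [ 0.4275 -0.3253  0.0583] gap 0.0131 gf 80 t 22.85
time_s: 23.52
eef_pos: [0.4299, -0.3278, 0.1662]
tool_rot: [3.133, 0.001, 1.219]
force: [0.7, -0.7, 0.5]
finger_gap: 0.0454
grip_force: 0.0
Tz 0.022 yaw 1.2191 F [ 0.7 -0.7  0.5] P [ 0.4299 -0.3278  0.1662] gap 0.0454 gf 0 t 23.52
[418.21179236 157.10948837] [295.88008198  81.19187896] [322.61005077 188.50546425]
```

View pics/z4.png

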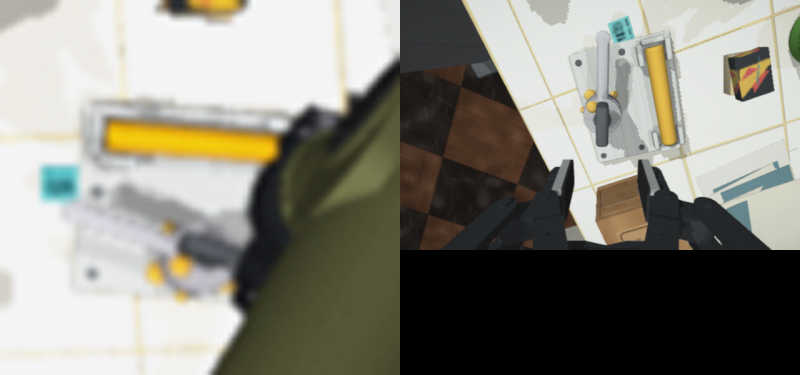

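The clamp arm is swung well clear to mould +y, and the candle is still in its cradle at about wrist (418,150). I'll measure the candle and work out the approach.

```bash

python3 - <<'E'
from h import *
d=np.load('pics/wk.png.npz');im=cv2.imread('pics/wk.png');hsv=cv2.cvtColor(im,cv2.COLOR_BGR2HSV)
m=cv2.inRange(hsv,(12,120,90),(32,255,255));x=0*m;x[60:240,385:450]=m[60:240,385:450]
n,l,st,ce=cv2.connectedComponentsWithStats(x);i=1+st[1:,4].argmax();q=np.argwhere(l==i)[:,::-1].astype(np.float32)
r=cv2.minAreaRect(q);b=cv2.boxPoints(r);W=np.array([ray(d,*p,.0225)[:2] for p in b]);C=W.mean(0)
L=max((W[1]-W[0],W[2]-W[1]),key=np.linalg.norm);print(r,C,np.linalg.norm(L),np.linalg.norm(W[1]-W[0]),np.linalg.norm(W[2]-W[1]),np.arctan2(L[1],L[0]))
s=observe();print(s['eef_pos'],s['tool_rot'],(C-s['eef_pos'][:2])/.04)
E
```

```text
((418.71624755859375, 152.79730224609375), (160.61781311035156, 30.085018157958984), 80.53767395019531) [ 0.50710258 -0.33576212] 0.13399180424351992 0.02237346514816971 0.13399180424351992 -1.6691710531360608
[ 0.4278606  -0.32597813  0.16193391] [ 3.14010485e+00 -2.97877090e-05  1.21938286e+00] [ 1.98104945 -0.24459979]
```

```bash

python3 -m crank '[{"ax":0,"ay":0,"az":0.75,"x":0.5,"y":-0.06,"z":0,"grip":55},{"ax":0,"ay":0,"az":0.75,"x":0.5,"y":-0.06,"z":0,"grip":55},{"ax":0,"ay":0,"az":0.7,"x":0.5,"y":-0.06,"z":0,"grip":55},{"ax":0,"ay":0,"az":0.7,"x":0.48,"y":-0.05,"z":-0.5,"grip":55},{"ax":0,"ay":0,"az":0,"x":0,"y":0,"z":-0.8,"grip":55},{"ax":0,"ay":0,"az":0,"x":0,"y":0,"z":-0.7,"grip":55},{"ax":0,"ay":0,"az":0,"x":0,"y":0,"z":-0.7,"grip":55},{"ax":0,"ay":0,"az":0,"x":0,"y":0,"z":0,"grip":55}]' 30 && python3 g.py 1
```

```text
time_s: 24.28
eef_pos: [0.5016, -0.3317, 0.0457]
tool_rot: [-3.128, -0.005, 1.472]
force: [-0.8, 1.8, 0.0]
finger_gap: 0.0551
grip_force: 0.0
Tz 0.020 yaw 1.4723 F [-0.8  1.8  0. ] P [ 0.5016 -0.3317  0.0457] gap 0.0551 gf 0 t 24.28
```

```bash

python3 -m crank '[{"ax":0,"ay":0,"az":0,"x":0,"y":0,"z":0,"grip":50},{"ax":0,"ay":0,"az":0,"x":0,"y":0,"z":0,"grip":50}]'  && python3 g.py 1
```

```text
time_s: 24.45
eef_pos: [0.5068, -0.3354, 0.0541]
tool_rot: [3.141, 0.001, 1.472]
force: [-0.2, 0.2, 0.9]
finger_gap: 0.05
grip_force: 0.0
Tz 0.025 yaw 1.4720 F [-0.2  0.2  0.9] P [ 0.5068 -0.3354  0.0541] gap 0.0500 gf 0 t 24.45
```

Settled. I'll go down 40 mm to a tip height of about 14 mm and close gently.

```bash

python3 -m crank '[{"ax":0,"ay":0,"az":0,"x":0,"y":0,"z":-0.4,"grip":50},{"ax":0,"ay":0,"az":0,"x":0,"y":0,"z":-0.4,"grip":50},{"ax":0,"ay":0,"az":0,"x":0,"y":0,"z":-0.2,"grip":50},{"ax":0,"ay":0,"az":0,"x":0,"y":0,"z":0,"grip":50},{"ax":0,"ay":0,"az":0,"x":0,"y":0,"z":0,"grip":50}]'  && python3 g.py 1 &&
python3 -m crank '[{"ax":0,"ay":0,"az":0,"x":0,"y":0,"z":0,"grip":0},{"ax":0,"ay":0,"az":0,"x":0,"y":0,"z":0,"grip":0},{"ax":0,"ay":0,"az":0,"x":0,"y":0,"z":0,"grip":0},{"ax":0,"ay":0,"az":0,"x":0,"y":0,"z":0,"grip":0},{"ax":0,"ay":0,"az":0,"x":0,"y":0,"z":0,"grip":0},{"ax":0,"ay":0,"az":0,"x":0,"y":0,"z":0,"grip":0},{"ax":0,"ay":0,"az":0,"x":0,"y":0,"z":0,"grip":0},{"ax":0,"ay":0,"az":0,"x":0,"y":0,"z":0,"grip":0}]' 30 >/dev/null && python3 g.py 1
```

```text
time_s: 24.87
eef_pos: [0.5072, -0.3354, 0.0147]
tool_rot: [3.14, 0.001, 1.472]
force: [0.4, -0.6, 0.7]
finger_gap: 0.0501
grip_force: 0.0
Tz -0.030 yaw 1.4722 F [ 0.4 -0.6  0.7] P [ 0.5072 -0.3354  0.0147] gap 0.0501 gf 0 t 24.87
Tz -0.018 yaw 1.4724 F [0.1 1.  5.4] P [ 0.5077 -0.3357  0.015 ] gap 0.0220 gf 32 t 25.53
```

```bash

python3 -m crank '[{"ax":0,"ay":0,"az":0,"x":0,"y":0,"z":0.15,"grip":0},{"ax":0,"ay":0,"az":0,"x":0,"y":0,"z":0.3,"grip":0},{"ax":0,"ay":0,"az":0,"x":0,"y":0,"z":0.5,"grip":0},{"ax":0,"ay":0,"az":0,"x":0,"y":0,"z":0.6,"grip":0},{"ax":0,"ay":0,"az":0,"x":0,"y":0,"z":0.6,"grip":0},{"ax":0,"ay":0,"az":0,"x":0,"y":0,"z":0.7,"grip":0},{"ax":0,"ay":0,"az":0,"x":0,"y":0,"z":0.7,"grip":0},{"ax":0,"ay":0,"az":0,"x":0,"y":0,"z":0.5,"grip":0}]' && python3 -m crank '[{"ax":0,"ay":0,"az":0,"x":-0.2,"y":0.4,"z":0.5,"grip":0},{"ax":0,"ay":0,"az":0,"x":-0.3,"y":0.6,"z":0.3,"grip":0},{"ax":0,"ay":0,"az":0,"x":-0.3,"y":0.7,"z":0,"grip":0},{"ax":0,"ay":0,"az":0,"x":-0.3,"y":0.8,"z":0,"grip":0},{"ax":0,"ay":0,"az":0,"x":-0.3,"y":0.8,"z":0,"grip":0},{"ax":0,"ay":0,"az":0,"x":-0.2,"y":0.8,"z":0,"grip":0},{"ax":0,"ay":0,"az":0,"x":-0.1,"y":0.8,"z":0,"grip":0},{"ax":0,"ay":0,"az":0,"x":0,"y":0.8,"z":0,"grip":0}]'
```

```text
time_s: 26.2
eef_pos: [0.5071, -0.3356, 0.1791]
tool_rot: [3.139, 0.001, 1.472]
force: [-0.2, -0.8, -0.4]
finger_gap: 0.0222
grip_force: 30.8
time_s: 26.87
eef_pos: [0.4373, -0.106, 0.2084]
tool_rot: [3.141, -0.001, 1.471]
force: [0.8, 0.0, 0.1]
finger_gap: 0.0223
grip_force: 30.8
```

```bash

python3 -m crank '[{"ax":0,"ay":0,"az":0,"x":0,"y":0.8,"z":0,"grip":0},{"ax":0,"ay":0,"az":0,"x":0,"y":0.9,"z":0,"grip":0},{"ax":0,"ay":0,"az":0,"x":0,"y":0.9,"z":0,"grip":0},{"ax":0,"ay":0,"az":0,"x":0,"y":0.9,"z":0,"grip":0},{"ax":0,"ay":0,"az":0,"x":0,"y":0.8,"z":0,"grip":0},{"ax":0,"ay":0,"az":0,"x":0,"y":0.7,"z":0,"grip":0},{"ax":0,"ay":0,"az":0,"x":0,"y":0,"z":0,"grip":0},{"ax":0,"ay":0,"az":0,"x":0,"y":0,"z":0,"grip":0}]'
python3 - <<'E'
from h import *
d=wsnap('wb2.png');im=cv2.imread('pics/wb2.png');u=px(d,[.44,.294,.018]).astype(int);print(u)
m=cv2.inRange(cv2.cvtColor(im,cv2.COLOR_BGR2HSV),(3,70,40),(22,255,255));x=0*m
y0,x0=max(u[1]-105,0),u[0]-105;x[y0:u[1]+105,x0:u[0]+105]=m[y0:u[1]+105,x0:u[0]+105]
x=cv2.morphologyEx(x,cv2.MORPH_OPEN,np.ones((5,5)));x=cv2.morphologyEx(x,cv2.MORPH_CLOSE,np.ones((5,5)))
c=max(cv2.findContours(x,0,2)[0],key=cv2.contourArea);H=cv2.convexHull(c)[:,0]
P=np.array([ray(d,*p,.018)[:2] for p in H],np.float32);print(cv2.boundingRect(c),cv2.minEnclosingCircle(P),cv2.fitEllipse(P))
cv2.imwrite('pics/last.png',im)
print(observe()['q'],observe()['eef_pos'])
E
```

```text
time_s: 27.53
eef_pos: [0.4384, 0.0941, 0.2081]
tool_rot: [3.141, 0.001, 1.476]
force: [-0.3, -0.1, -0.5]
finger_gap: 0.0227
grip_force: 30.8
[305 -84]
(232, 0, 151, 21) ((0.43444663286209106, 0.23577503859996796), 0.06173092871904373) ((0.43511199951171875, 0.24998511373996735), (0.0770074650645256, 0.13257260620594025), 83.03533935546875)
[-0.41394157 -0.10074763  0.13717324  1.96089865  0.0153285   1.28042123
 -0.37966325] [0.43860662 0.09255699 0.20800216]
```

```bash

python3 -m crank '[{"ax":0,"ay":0,"az":0,"x":0,"y":0.7,"z":0,"grip":0},{"ax":0,"ay":0,"az":0,"x":0,"y":0.8,"z":0,"grip":0},{"ax":0,"ay":0,"az":0,"x":0,"y":0.8,"z":0,"grip":0},{"ax":0,"ay":0,"az":0,"x":0,"y":0.7,"z":0,"grip":0},{"ax":0,"ay":0,"az":0,"x":0,"y":0,"z":0,"grip":0},{"ax":0,"ay":0,"az":0,"x":0,"y":0,"z":0,"grip":0}]'
python3 - <<'E'
from h import *
d=wsnap('wb3.png');im=cv2.imread('pics/wb3.png');u=px(d,[.44,.294,.018]).astype(int);print(u)
m=cv2.inRange(cv2.cvtColor(im,cv2.COLOR_BGR2HSV),(3,70,40),(20,255,255));x=0*m
y0,x0=max(u[1]-115,0),u[0]-115;x[y0:u[1]+115,x0:u[0]+115]=m[y0:u[1]+115,x0:u[0]+115]
x=cv2.morphologyEx(x,cv2.MORPH_OPEN,np.ones((5,5)));x=cv2.morphologyEx(x,cv2.MORPH_CLOSE,np.ones((5,5)))
c=max(cv2.findContours(x,0,2)[0],key=cv2.contourArea);H=cv2.convexHull(c)[:,0]
P=np.array([ray(d,*p,.018)[:2] for p in H],np.float32);print(cv2.boundingRect(c),cv2.minEnclosingCircle(P),cv2.fitEllipse(P))
print(observe()['eef_pos'])
E
```

```text
time_s: 28.08
eef_pos: [0.4389, 0.2127, 0.2077]
tool_rot: [3.141, 0.001, 1.473]
force: [-0.1, -1.1, -1.0]
finger_gap: 0.0221
grip_force: 30.8
[320  77]
(225, 0, 192, 168) ((0.44002771377563477, 0.2932734191417694), 0.08442886173725128) ((0.4400925636291504, 0.29356566071510315), (0.1679038405418396, 0.16817858815193176), 26.84769058227539)
[0.43916432 0.21134136 0.20759607]
```

View pics/wb3.png

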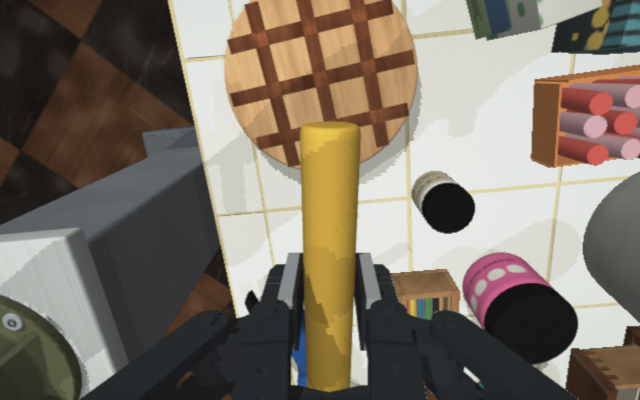

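The last picture shows the candle held level across the grip at (330,250) and the board at about (320,77). The board centre comes out at (0.440, 0.2935), so I'll move over it and lower.

```bash

python3 -m crank '[{"ax":0,"ay":0,"az":0,"x":0,"y":0.7,"z":0,"grip":0},{"ax":0,"ay":0,"az":0,"x":0.02,"y":0.7,"z":-0.4,"grip":0},{"ax":0,"ay":0,"az":0,"x":0,"y":0.65,"z":-0.7,"grip":0},{"ax":0,"ay":0,"az":0,"x":0,"y":0,"z":-0.8,"grip":0},{"ax":0,"ay":0,"az":0,"x":0,"y":0,"z":-0.8,"grip":0},{"ax":0,"ay":0,"az":0,"x":0,"y":0,"z":-0.7,"grip":0},{"ax":0,"ay":0,"az":0,"x":0,"y":0,"z":-0.6,"grip":0},{"ax":0,"ay":0,"az":0,"x":0,"y":0,"z":-0.3,"grip":0}]' >/dev/null
python3 -m crank '[{"ax":0,"ay":0,"az":0,"x":0,"y":0,"z":0,"grip":0},{"ax":0,"ay":0,"az":0,"x":0,"y":0,"z":0,"grip":0}]' >/dev/null; python3 g.py 1
```

```text
Tz 0.013 yaw 1.4703 F [ 0.7  0.1 -0.2] P [0.4403 0.2938 0.036 ] gap 0.0225 gf 31 t 28.97
```

```bash

python3 -m crank '[{"ax":0,"ay":0,"az":0,"x":0,"y":0,"z":-0.15,"grip":0},{"ax":0,"ay":0,"az":0,"x":0,"y":0,"z":-0.1,"grip":0},{"ax":0,"ay":0,"az":0,"x":0,"y":0,"z":0,"grip":0}]' >/dev/null; python3 g.py 1
python3 -m crank '[{"ax":0,"ay":0,"az":0,"x":0,"y":0,"z":-0.06,"grip":0},{"ax":0,"ay":0,"az":0,"x":0,"y":0,"z":0,"grip":0}]' >/dev/null; python3 g.py 1
```

```text
Tz -0.026 yaw 1.4722 F [-0.2  0.3 -1.1] P [0.4399 0.295  0.026 ] gap 0.0224 gf 31 t 29.22
Tz 0.018 yaw 1.4725 F [-0.   0.2 -0.2] P [0.4396 0.2951 0.0233] gap 0.0226 gf 31 t 29.38
```

```bash

python3 -m crank '[{"ax":0,"ay":0,"az":0,"x":0,"y":0,"z":-0.03,"grip":0},{"ax":0,"ay":0,"az":0,"x":0,"y":0,"z":0,"grip":0}]' >/dev/null; python3 g.py 1
python3 -m crank '[{"ax":0,"ay":0,"az":0,"x":0,"y":0,"z":-0.03,"grip":0},{"ax":0,"ay":0,"az":0,"x":0,"y":0,"z":0,"grip":0}]' >/dev/null; python3 g.py 1
```

```text
Tz 0.042 yaw 1.4725 F [-0.8 -1.8  5.3] P [0.4397 0.2952 0.023 ] gap 0.0224 gf 31 t 29.55
Tz -0.019 yaw 1.4725 F [-4.1 -3.9 13.7] P [0.4397 0.2952 0.0229] gap 0.0221 gf 33 t 29.72
```

The candle is down and bearing on the board. I'll ease the pressure, open slowly and rise.

```bash

python3 -m crank '[{"ax":0,"ay":0,"az":0,"x":0,"y":0,"z":0.03,"grip":0},{"ax":0,"ay":0,"az":0,"x":0,"y":0,"z":0,"grip":26},{"ax":0,"ay":0,"az":0,"x":0,"y":0,"z":0,"grip":30},{"ax":0,"ay":0,"az":0,"x":0,"y":0,"z":0,"grip":40},{"ax":0,"ay":0,"az":0,"x":0,"y":0,"z":0,"grip":50},{"ax":0,"ay":0,"az":0,"x":0,"y":0,"z":0,"grip":50},{"ax":0,"ay":0,"az":0,"x":0,"y":0,"z":0,"grip":50}]' >/dev/null; python3 g.py 1
python3 -m crank '[{"ax":0,"ay":0,"az":0,"x":0,"y":0,"z":0.3,"grip":50},{"ax":0,"ay":0,"az":0,"x":0,"y":0,"z":0.6,"grip":50},{"ax":0,"ay":0,"az":0,"x":0,"y":0,"z":0.8,"grip":50},{"ax":0,"ay":0,"az":0,"x":0,"y":0,"z":0.8,"grip":50},{"ax":0,"ay":0,"az":0,"x":0,"y":-0.8,"z":0.8,"grip":50},{"ax":0,"ay":0,"az":0,"x":0,"y":-0.8,"z":0.8,"grip":50},{"ax":0,"ay":0,"az":0,"x":0,"y":0,"z":0,"grip":50},{"ax":0,"ay":0,"az":0,"x":0,"y":0,"z":0,"grip":50}]' >/dev/null; python3 g.py 1
python3 - <<'E'
from h import *
d=wsnap('fin.png');im=cv2.imread('pics/fin.png');u=px(d,[.44,.294,.03]).astype(int);print(u)
m=cv2.inRange(cv2.cvtColor(im,cv2.COLOR_BGR2HSV),(19,130,90),(32,255,255))
n,l,st,ce=cv2.connectedComponentsWithStats(cv2.morphologyEx(m,cv2.MORPH_OPEN,np.ones((5,5))))
for i in range(1,n):
    if st[i,4]>300:
        q=np.argwhere(l==i)[:,::-1].astype(np.float32);r=cv2.minAreaRect(q);W=[ray(d,*p,.0305)[:2] for p in cv2.boxPoints(r)]
        print(st[i],r,np.mean(W,0),np.linalg.norm(W[1]-W[0]),np.linalg.norm(W[2]-W[1]))
E
```

```text
Tz 0.073 yaw 1.4724 F [-0.6 -0.2 -0.3] P [0.4394 0.295  0.0218] gap 0.0500 gf 0 t 30.30
Tz -0.003 yaw 1.4689 F [-0.4 -0.1 -0.6] P [0.4413 0.2352 0.1841] gap 0.0502 gf 0 t 30.97
[318 108]
[ 304   13   30  174 4738] ((318.4999694824219, 99.49998474121094), (28.999996185302734, 172.99996948242188), 0.0) [0.44046574 0.29598083] 0.13359983504780248 0.02144281782402425
[ 314  220   37  122 2441] ((331.62213134765625, 280.4379577636719), (20.89930534362793, 122.64167022705078), 9.323592185974121) [0.43400838 0.13219415] 0.1317207371902633 0.018606570672925867
[362 327  19  28 419] ((370.9459228515625, 340.6756896972656), (27.94782829284668, 16.76869773864746), 80.53767395019531) [0.4672804  0.06296101] 0.016548067670924618 0.03417986061951089
```

The candle's centre is about 2 mm from the board's centre, lying flat and released. I'm handing the job in.

```bash
python3 -c "
from bench import *
print(sign_off())"
```

```text
the job is handed in; nothing more can be done
None
```

I broke the knob free on the fifth arc without passing 0.75 N m, swung the clamp arm clear to about 1.3 rad, laid the candle within about 3 mm of the board's centre, and handed the job in; the sign-off gave no verdict.

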